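# Load the reagent sticks and dial in their number

## Task

Take every long reagent stick out of the crate and lay it flat on the floor of the aluminium loading tray so that it points away from the robot, parallel to the tray's sides, none on top of another; leave the short control sticks in the crate. Roll the thumbwheel on the counter box, ridge by ridge, until the land facing straight up between the index marks has as many dots as there are long sticks in the tray. Do not knock over or shove the bottle, beaker and jar.

Things in the scene. Friction and masses are not known exactly. Their poses are not given: they have to be found in the camera images.
- stick1: long reagent stick, a square white plastic bar 62 x 22 x 22 mm, about 45 g, a grey band round one end; origin at its centre, x along its length. Four to six long sticks are present
- stick2: long reagent stick, a square white plastic bar 62 x 22 x 22 mm, about 45 g, a grey band round one end; origin at its centre, x along its length. Four to six long sticks are present
- stick3: long reagent stick, a square white plastic bar 62 x 22 x 22 mm, about 45 g, a grey band round one end; origin at its centre, x along its length. Four to six long sticks are present
- stick4: long reagent stick, a square white plastic bar 62 x 22 x 22 mm, about 45 g, a grey band round one end; origin at its centre, x along its length. Four to six long sticks are present
- stick5: long reagent stick, a square white plastic bar 62 x 22 x 22 mm, about 45 g, a grey band round one end; origin at its centre, x along its length. Four to six long sticks are present
- stick6: long reagent stick, a square white plastic bar 62 x 22 x 22 mm, about 45 g, a grey band round one end; origin at its centre, x along its length. Four to six long sticks are present
- short1: short control stick, same make but only 30 x 22 x 22 mm, origin at its centre, x along its length; it stays in the crate
- short2: short control stick, same make but only 30 x 22 x 22 mm, origin at its centre, x along its length; it stays in the crate
- short3: short control stick, same make but only 30 x 22 x 22 mm, origin at its centre, x along its length; it stays in the crate
- crate: fixed grey open crate that holds the mixed sticks at the start, outer 260 (x) x 240 (y) x 35 mm high, walls and floor 5 mm; origin under the centre of its underside (on the table), z up
- tray: fixed bare aluminium loading tray, outer 190 x 190 x 22 mm high, walls and floor 5 mm, no dividers; origin at the centre of its underside (on the table), z up; the long sticks lie along its x axis, which points roughly away from the robot (two rows of three fit easily)
- console: fixed white counter box 140 (x) x 88 (y) x 72 mm high, with a 44 mm wide slot along x from which the thumbwheel stands out; origin at the centre of its underside, x roughly away from the robot, z up; a black index mark on either side of the slot at x = 0
- axle (a point): centre of the black thumbwheel, 55 mm above the table; axle along the console's y. Wheel 36 mm wide with 8 straight grey ridges parallel to the axle, 4 mm thick, from radius 32 to 48 mm, so its top is 31 mm above the box. Between them 8 lands bear 0 to 7 white dots. It turns stiffly (about 2.5 N at a ridge tip), has no detents, stays where left and can be pushed back
- wheel (a joint): thumbwheel angle in rad. It shows n when the land with n dots faces straight up, in line with the index marks: value n x 0.7854, ridges then standing 22.5 deg either side of the top. The value grows by 0.7854 a ridge as the top is pushed along the console's +x, away from the robot. Stops just below 0 and just above 7
- washbottle: bystander: white bottle 60 mm across, 150 mm high, origin at its foot
- beaker: bystander: clear beaker 70 mm across, 90 mm high, origin at its foot
- jar: bystander: amber jar with black cap 52 mm across, 60 mm high, between the robot and the console, origin at its foot
Mind the look-alikes: they are no part of the job. Leave any yellow look-alike of the stick3 alone.

How it is judged:
By the outcome, as a careful person would: the job done as asked, in the order asked, and still so for the second after the job is handed in, with the robot touching nothing.
Of stick4, stick5, stick6 only 1 to 3 are there at a start; the rules pass over those that are not, and their reading is None.
At some moment in a run one of stick1, stick2, stick3, stick4, stick5, stick6 may be knocked a few centimetres aside while the robot is not near it.
Once in a run the grip may slacken for a moment while it holds something.
It also fails if it takes over 210 s, if anything falls off the work surface, if the arm or the gripper's body presses on something with over 40 N, if the wrist force passes 120 N, or if a joint passes its speed limit or range.

## Robot

A 7-joint arm with a two-finger parallel gripper is mounted at the origin on the work surface. World frame = base frame: x ahead of the robot, y to its left, z up, the work surface at z = 0. Lengths are in mm, angles in rad, forces in N, time in s.
With the tool pointing down it reaches from about 425 to 875 mm from the base axis. Payload 4.7 kg.
Tool frame: the origin (TCP) lies between the finger pads; the fingertips stand 14 mm ahead of it and the grasp point (between the pads) lies 5 mm behind it (arm.tips_ahead is the distance from the TCP to the fingertips, in mm); z points along the fingers, y is the line along which they close (so a half turn about z gives the same grasp; the last joint's range is limited). The gripper opens to 85 mm and grips with 20 to 120 N. Pads are 22 mm wide; open, the fingers measure 114 mm over their backs; the gripper's body (76 mm by 85 mm) begins 54 mm behind the grasp point. The pads swing forward as they close: fully open they stand 13 mm farther back than shut.
Start: joints at [1.231, 0.321, -0.07, 1.45, 0.023, 1.371, -0.057], TCP at [225.184, -609.767, 245.349] pointing down, gripper open.
Joint ranges: [-2.86, 2.86], [-0.3, 2.09], [-1.38, 1.24], [0.06, 2.45], [-1.56, 4.7], [0.09, 2.05], [-2.69, 2.69]. Speed limits (rad/s): [2.57, 2.57, 3.14, 3.14, 3.14, 3.14, 3.14].

## Interface

Orientations are given as a unit quaternion [w, x, y, z].
In Python, from cell import get_obs, read_camera, camera_model, arm gives the robot as it stands.
- The arm moves only by the tool jog_arm, never from a script. Its arguments are lists of equal length, an entry for each row: "linear": the shift along the tool's x, y, z in mm, a list of three; "twist": the turn about the tool's z in rad; "grip": the closure, from 0 (fully open) to 1 (shut). A call has 1 to 5 rows; each row shifts and turns the commanded pose from where the row before left it, along the tool's axes as they then stand; what a row does not reach is not made up. A row lasts 1/12 s, in which the tool goes at most 41.7 mm and 7.16 degrees, less where a joint would pass 70% of its speed; a pose out of reach is approached as far as the arm can. A call is refused whole if a number of a shift passes 41.7 or a number of a turn 0.125, either way. A call with a gripper value outside its range is refused whole. The fingers move at their own pace and stop on an object; "squeeze" is the grip in N (left out, the last holds). Time passes only in rows, so rows that do not move let the fingers close. It gives the time, the measured TCP pose, the force, the opening and the grip force at its end, in the units of the state.
- get_obs(): the state, without advancing time (a new reading comes with each control period).
- read_camera(name): name is "scene" or "top"; returns the picture (384x512x3 uint8, blue, green, red); there is no depth.
- camera_model(name): a dict with "K" (3x3 intrinsics, pixels), "position" and "attitude" of the camera in the world. Camera axes: x right, y up, looking along -z (the intrinsics and any distortion apply to the point x, -y, -z); pixel columns grow to the right and rows downward; lengths in mm; the calibration is good to about 2 mm. A picture is of the moment at which its call begins. camera_model takes no time and is no camera call.
- arm.sign_off(): hands the job in; it is judged then, once.
The state is a dict: "time_s": time; "joint_pos": joint angles; "qvel": joint speeds; "tau": joint torques, N m; "position": TCP position; "tool_rot": TCP orientation; "wrist_force": force on the tool from outside, world axes, zero at the start; "wrist_torque": the same for the moment, N m; "gripper_width": finger opening in mm; "gripper_force": force on a finger pad.
Only numpy, scipy, OpenCV 4.12 (cv2) and the standard library are available. Lean on these libraries where they do the work, as an engineer would, in place of code of your own. Each camera call takes 0.05 s, during which the arm holds its last target. There are 200 camera calls.

## Working session

There is one attempt and no reset: what is moved stays moved. The work goes in short steps, Python scripts to look and compute and a tool call to move; the robot and the scene stay as the last step left them, time stands still between calls to the robot, and variables do not carry over. Pictures are saved under pics/ and viewed, at most 14 in all, crops included, and the job is handed in when it is done.

Besides the shell and the picture viewer there is one more tool, called after "Request:" as a command line: name --pt "numbers of a row" for each row, then --argument value for the rest. jog_arm: Moves the arm, as the interface text tells. Its arguments: {"type":"object","properties":{"linear":{"type":"array"},"twist":{"type":"array"},"grip":{"type":"array"},"squeeze":{"type":"number"}},"required":["linear","twist","grip"]}

```bash
mkdir -p pics; ls; python3 - <<'E'
from cell import *
import cv2,numpy as np
for n in("top","scene"):
    m=camera_model(n);print(n,m)
    cv2.imwrite(f"pics/{n}0.png",cv2.resize(read_camera(n),(800,600),interpolation=cv2.INTER_CUBIC))
o=get_obs();print(o)
E
```

```text
pics
top {'K': array([[461.38837122,   0.        , 253.09189407],
       [  0.        , 461.38837122, 187.58758521],
       [  0.        ,   0.        ,   1.        ]]), 'position': array([ 383.47616222,  -32.17690744, 1279.67352899]), 'attitude': array([ 0.71417074,  0.05911318, -0.06102448, -0.69479623])}
scene {'K': array([[418.21866641,   0.        , 249.37612282],
       [  0.        , 418.21866641, 192.2937405 ],
       [  0.        ,   0.        ,   1.        ]]), 'position': array([1028.71961401, -564.86763639,  886.67111694]), 'attitude': array([0.8883813 , 0.3203509 , 0.11685353, 0.30740726])}
{'time_s': 0.1, 'joint_pos': array([ 1.23109323,  0.321739  , -0.0700754 ,  1.45157688,  0.02259746,
        1.37081053, -0.05691767]), 'qvel': array([ 4.56435455e-04, -1.01125305e-03, -9.46548633e-04, -1.18267237e-03,
        1.15521057e-04,  3.22919207e-05,  3.59937050e-04]), 'tau': array([-1.28881243e-04, -4.94878757e+01, -3.84029020e-01, -3.15211058e+01,
        1.30366752e-02,  7.45152152e-03, -3.45104399e-05]), 'position': array([ 224.99209825, -609.31593162,  244.32721353]), 'tool_rot': array([-8.50223139e-04,  9.84393189e-01,  1.75980928e-01, -2.00669179e-04]), 'wrist_force': array([ 0.38762371, -0.1423534 ,  0.78162554]), 'wrist_torque': array([ 0.00626163, -0.0083376 , -0.01642302]), 'gripper_force': 0.0, 'gripper_width': 85.51692440687009}
```

View pics/top0.png

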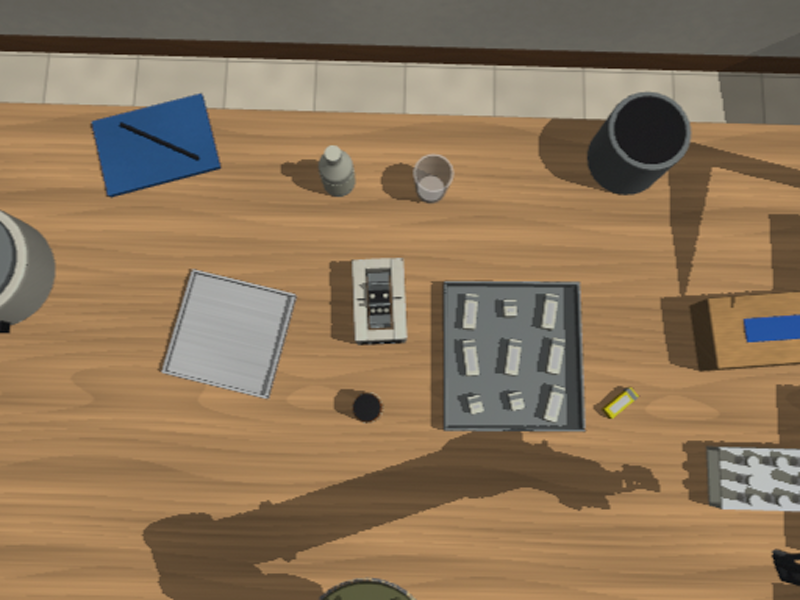

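View pics/scene0.png

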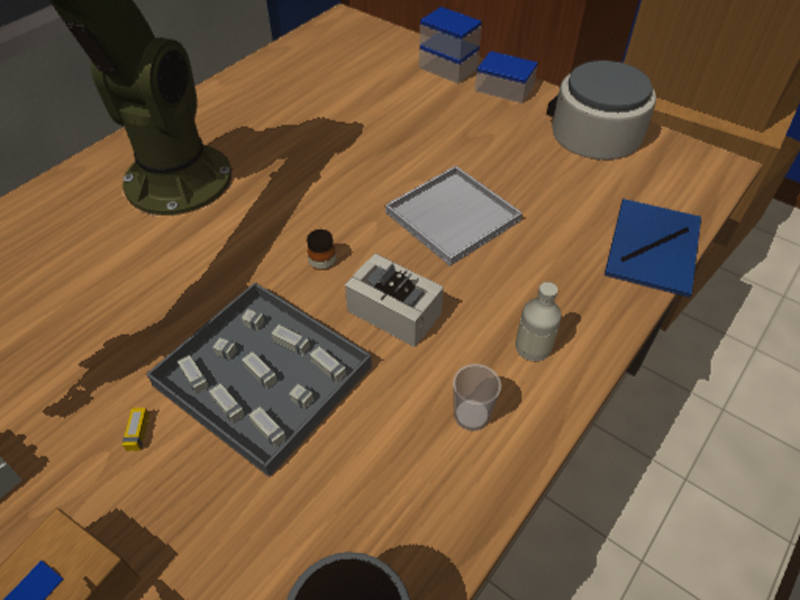

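```bash
cat > h.py <<'E'
from cell import *
import cv2,numpy as np
from scipy.spatial.transform import Rotation as R
def rot(q): return R.from_quat([q[1],q[2],q[3],q[0]]).as_matrix()
def px2w(n,uv,z):
    m=camera_model(n);K=m["K"];uv=np.atleast_2d(uv).astype(float)
    d=np.c_[(uv[:,0]-K[0,2])/K[0,0],-(uv[:,1]-K[1,2])/K[1,1],-np.ones(len(uv))]@rot(m["attitude"]).T
    z=np.broadcast_to(z,len(uv));p=m["position"]
    return (p+d*((z-p[2])/d[:,2])[:,None])
def crop(im,x0,y0,x1,y1,s): return cv2.resize(im[y0:y1,x0:x1],None,fx=s,fy=s,interpolation=cv2.INTER_CUBIC)
def goal(x,y,z,yaw=None):
    """tool-frame shift to reach TCP (x,y,z) from here, yaw=angle of tool x in world (mod pi)"""
    o=get_obs();r=rot(o["tool_rot"]);d=r.T@(np.array([x,y,z])-o["position"])
    a=np.arctan2(r[1,0],r[0,0]);
    t=0 if yaw is None else -((yaw-a+np.pi/2)%np.pi-np.pi/2)
    return d.round(1),round(t,3),round(a,3),o["joint_pos"][6].round(2)
E
python3 - <<'E'
from h import *
im=read_camera("top");cv2.imwrite("pics/raw.png",im)
a=crop(im,280,176,376,280,5.6);c=crop(im,218,158,268,228,5)
o=np.zeros((600,800,3),np.uint8);o[:a.shape[0],:a.shape[1]]=a;o[:c.shape[0],545:545+c.shape[1]]=c
cv2.imwrite("pics/c1.png",o)
b=crop(im,98,166,194,260,6);cv2.imwrite("pics/c2.png",b)
g=im.min(2);msk=(g>165).astype(np.uint8);msk[:,:286]=0;msk[:,370:]=0;msk[:182]=0;msk[274:]=0
n,l,s,ce=cv2.connectedComponentsWithStats(msk)
for i in range(1,n):
    if s[i,4]>20: 
        r=cv2.minAreaRect(np.argwhere(l==i)[:,::-1].astype(np.float32));print(ce[i].round(1),s[i,4],[np.round(q,1) for q in r],px2w("top",ce[i],27)[0].round(1))
E
```

```text
[300.5 201.1] 106 [array([300.5, 201. ]), array([ 6.3, 16.6]), np.float64(5.7)] [ 564.7 -163.7   27. ]
[351.5 200.7] 106 [array([351.5, 200.8]), array([ 6.2, 17. ]), np.float64(8.1)] [ 569.7 -303.6   27. ]
[326.8 198.6] 32 [array([326.5, 198.5]), array([5., 5.]), np.float64(90.0)] [ 573.6 -235.6   27. ]
[355.1 229.5] 113 [array([355.2, 229.5]), array([ 6.4, 17.1]), np.float64(9.5)] [ 490.9 -312.8   27. ]
[301.2 230.7] 115 [array([301.2, 230.6]), array([17.7,  6.4]), np.float64(81.9)] [ 483.7 -166.3   27. ]
[328.1 230.3] 115 [array([328. , 230.2]), array([ 6.4, 17.4]), np.float64(8.1)] [ 486.9 -239.2   27. ]
[354.1 260. ] 118 [array([354.1, 259.8]), array([ 6.6, 17.7]), np.float64(15.3)] [ 409.1 -309.2   27. ]
[330.9 258.4] 39 [array([331., 258.]), array([6., 6.]), np.float64(90.0)] [ 411.6 -246.8   27. ]
[304.5 260.6] 40 [array([304.5, 260.6]), array([5.7, 6.7]), np.float64(78.7)] [ 403.7 -175.9   27. ]
```

View pics/c1.png

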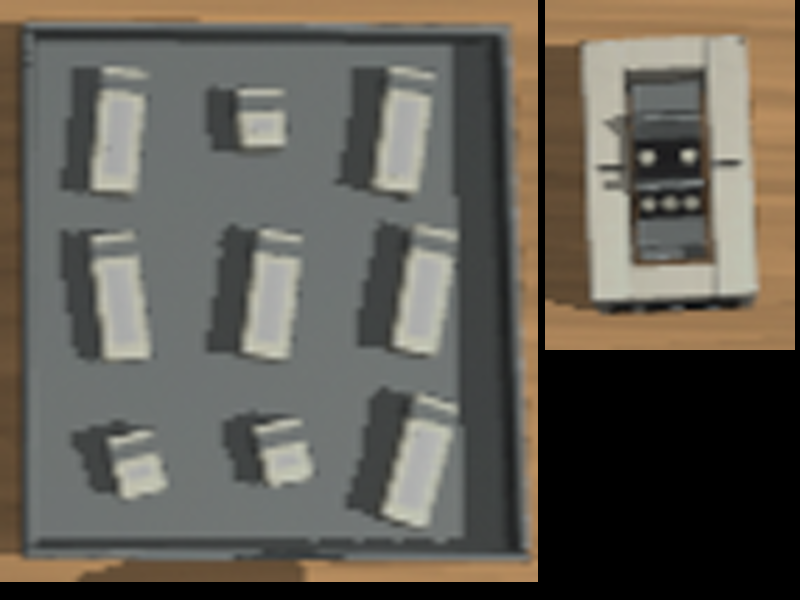

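View pics/c2.png

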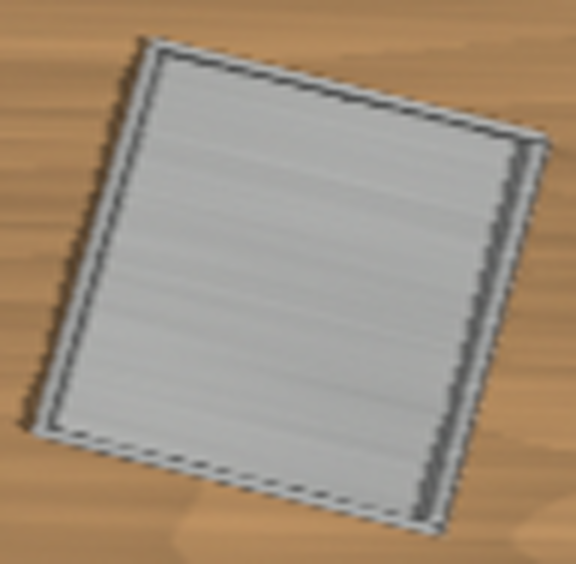

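```bash
cat > plan.py <<'E'
from h import *
S={'A':[(103,67),(148,72),(136,195),(90,190)],'B':[(390,66),(435,73),(420,196),(373,190)],'C':[(90,233),(134,231),(151,358),(104,360)],
'D':[(258,228),(302,235),(289,360),(243,355)],'E':[(413,225),(457,230),(438,356),(393,350)],'F':[(414,393),(458,403),(428,528),(382,515)]}
def st(c):
    w=px2w("top",np.array(c)/5.6+[279.6,175.6],27);f=(w[0]+w[1])/2;b=(w[2]+w[3])/2
    d=f-b;return w.mean(0)[:2],np.arctan2(d[1],d[0]),np.linalg.norm(d)
t=px2w("top",np.array([(148,38),(548,138),(440,532),(30,430)])/6+[97.6,165.6],22)
tc=t.mean(0)[:2];d=t[0]+t[1]-t[2]-t[3];ty=np.arctan2(d[1],d[0])
def slot(x,y): return tc+np.array([np.cos(ty)*x-np.sin(ty)*y,np.sin(ty)*x+np.cos(ty)*y])
con=px2w("top",np.array([(583,40),(745,37),(757,290),(590,300)])/1.0*0.2+np.array([218-109,158])-.4,72)
E
python3 - <<'E'
from plan import *
for k in S: c,a,l=st(S[k]);print(k,c.round(1),round(a,3),l.round(1))
cw=px2w("top",np.array([(24,25),(511,25),(526,558),(22,556)])/5.6+[279.6,175.6],35);print("crate",cw.round(1).tolist())
print("tray",tc,ty,np.linalg.norm(t-np.roll(t,1,0),axis=1))
for x in(45,-45):
  for y in(50,0,-50): print(x,y,slot(x,y).round(1))
print("con",con.round(1),con.mean(0)); print("idx",px2w("top",np.array([(610,167),(730,162)])*.2+[108.6,157.6],72))
print(arm.tips_ahead, [a for a in dir(arm) if a[0]!='_'])
print(goal(564,-164,120,-.1))
E
```

```text
A [ 570.7 -164.7] -0.091 61.3
B [ 574.5 -304.6] -0.136 62.0
C [ 490.1 -165.6] 0.131 61.9
D [ 492.7 -240. ] -0.111 61.7
E [ 496.8 -313.9] -0.164 62.0
F [ 415.3 -310.8] -0.257 61.1
crate [[620.6, -116.6, 35.0], [627.3, -355.6, 35.0], [370.3, -358.6, 35.0], [364.7, -119.7, 35.0]]
tray [521.93254435 257.92161132] -0.2146329080525808 [186.23436811 191.96436455 185.00294973 191.97006591]
45 50 [576.5 297.2]
45 0 [565.9 248.3]
45 -50 [555.3 199.5]
-45 50 [488.6 316.4]
-45 0 [478.  267.5]
-45 -50 [467.3 218.7]
con [[648.6  43.6  72. ]
 [652.6 -43.   72. ]
 [516.8 -52.8  72. ]
 [509.1  34.7  72. ]] [581.75505633  -4.36483102  72.        ]
idx [[580.09485259  26.74820783  72.        ]
 [584.55801528 -36.80062707  72.        ]]
14.0 ['PlanningError', 'sign_off', 'tips_ahead']
(array([ 472.3, -300.2,  124.9]), np.float64(0.454), np.float64(0.354), np.float64(-0.06))
```

Request:
jog_arm --pt "31.5 -20 4" --pt "31.5 -20 4" --pt "31.5 -20 4" --pt "31.5 -20 4" --pt "31.5 -20 4" --twist '[0,0,0,0,0]' --grip '[0.55,0.55,0.55,0.55,0.55]' --squeeze 40

```text
time_s: 0.57
position: [339.0, -459.7, 224.9]
tool_rot: [-0.0, 0.984, 0.176, -0.0]
wrist_force: [0.1, -0.2, -0.5]
gripper_width: 38.7
gripper_force: 0.0
```

Request:
jog_arm --pt "31.5 -20 4" --pt "31.5 -20 4" --pt "31.5 -20 4" --pt "31.5 -20 4" --pt "31.5 -20 4" --twist '[0,0,0,0,0]' --grip '[0.55,0.55,0.55,0.55,0.55]'

```text
time_s: 0.98
position: [452.0, -311.3, 205.1]
tool_rot: [0.0, 0.984, 0.176, -0.0]
wrist_force: [1.4, 0.8, -0.1]
gripper_width: 38.6
gripper_force: 0.0
```

Request:
jog_arm --pt "31.5 -20 4" --pt "31.5 -20 4" --pt "31.5 -20 4" --pt "31.5 -20 4" --pt "31.5 -20 4" --twist '[0,0,0,0,0]' --grip '[0.55,0.55,0.55,0.55,0.55]'

```text
time_s: 1.4
position: [565.1, -163.1, 185.0]
tool_rot: [0.0, 0.984, 0.176, -0.0]
wrist_force: [0.1, -0.3, -0.0]
gripper_width: 38.7
gripper_force: 0.0
```

Request:
jog_arm --pt "0 0 15" --pt "0 0 15" --pt "0 0 15" --pt "0 0 15" --pt "0 0 0" --twist '[0.111,0.111,0.111,0.111,0]' --grip '[0.55,0.55,0.55,0.55,0.55]'

```text
time_s: 1.82
position: [562.1, -164.0, 121.7]
tool_rot: [-0.001, 0.999, -0.046, -0.003]
wrist_force: [-1.0, -0.3, -1.3]
gripper_width: 38.5
gripper_force: 0.0
```

```bash
python3 - <<'E'
from plan import *
o=get_obs();print(o["time_s"],o["position"],o["gripper_width"],o["joint_pos"].round(2))
c,a,_=st(S['A']);print(goal(*c,22,a))
E
```

```text
1.8167 [ 562.09171517 -164.02211074  121.72703938] 38.48670060165522 [ 0.56  0.3  -0.37  1.75  0.12  1.12 -1.52]
(array([ 9.3, -0. , 99.7]), np.float64(-0.002), np.float64(-0.093), np.float64(-1.52))
```

Request:
jog_arm --pt "7 0 25" --pt "0 0 25" --pt "0 0 25" --pt "0 0 24" --pt "0 0 0" --twist '[0,0,0,0,0]' --grip '[0.55,0.55,0.55,0.55,0.55]'

```text
time_s: 2.23
position: [567.9, -164.6, 22.1]
tool_rot: [-0.001, 0.999, -0.044, -0.004]
wrist_force: [-1.5, -0.0, -1.3]
gripper_width: 38.6
gripper_force: 0.0
```

Request:
jog_arm --pt "0 0 0" --pt "0 0 0" --pt "0 0 0" --pt "0 0 0" --pt "0 0 0" --twist '[0,0,0,0,0]' --grip '[1,1,1,1,1]'

```text
time_s: 2.65
position: [572.3, -165.6, 27.8]
tool_rot: [0.0, 0.999, -0.045, 0.001]
wrist_force: [0.8, 0.1, 0.5]
gripper_width: 21.0
gripper_force: 43.9
```

Request:
jog_arm --pt "0 0 -20" --pt "0 0 -30" --pt "0 0 -30" --pt "0 0 -30" --pt "0 0 -20" --twist '[0,0,0,0,0]' --grip '[1,1,1,1,1]'

```text
time_s: 3.07
position: [572.7, -165.4, 160.3]
tool_rot: [0.001, 0.999, -0.045, 0.002]
wrist_force: [0.3, -0.5, -0.3]
gripper_width: 20.8
gripper_force: 44.0
```

```bash
python3 - <<'E'
from plan import *
o=get_obs();print(o["time_s"],o["position"],o["gripper_width"],o["joint_pos"].round(2))
print(goal(*slot(45,50),22,ty))
E
```

```text
3.0667 [ 572.74793561 -165.43549023  160.32960867] 20.750804674021488 [ 0.56  0.28 -0.38  1.69  0.11  1.18 -1.51]
(array([ -38.3, -461.3,  137.6]), np.float64(0.125), np.float64(-0.09), np.float64(-1.51))
```

Request:
jog_arm --pt "-3.2 -38.4 0" --pt "-3.2 -38.4 0" --pt "-3.2 -38.4 0" --pt "-3.2 -38.4 0" --pt "-3.2 -38.4 0" --twist '[0,0,0,0,0]' --grip '[1,1,1,1,1]'

```text
time_s: 3.48
position: [572.7, 29.0, 157.3]
tool_rot: [0.0, 0.999, -0.045, 0.001]
wrist_force: [0.3, -0.7, -0.1]
gripper_width: 21.1
gripper_force: 44.0
```

Request:
jog_arm --pt "-3.2 -38.4 0" --pt "-3.2 -38.4 0" --pt "-3.2 -38.4 0" --pt "-3.2 -38.4 0" --pt "-3.2 -38.4 0" --twist '[0,0,0,0,0]' --grip '[1,1,1,1,1]'

```text
time_s: 3.9
position: [574.1, 221.8, 157.2]
tool_rot: [0.0, 0.999, -0.045, 0.001]
wrist_force: [1.1, 0.5, -0.8]
gripper_width: 20.7
gripper_force: 44.0
```

Request:
jog_arm --pt "-3.2 -38.4 0" --pt "-3.2 -38.4 0" --pt "0 0 30" --pt "0 0 30" --pt "0 0 0" --twist '[0,0,0.125,0,0]' --grip '[1,1,1,1,1]'

```text
time_s: 4.32
position: [571.0, 295.9, 90.7]
tool_rot: [0.003, 0.994, -0.106, -0.004]
wrist_force: [-1.2, -1.7, -2.2]
gripper_width: 20.9
gripper_force: 44.0
```

Request:
jog_arm --pt "0 0 0" --pt "0 0 0" --twist '[0,0]' --grip '[1,1]'

```text
time_s: 4.48
position: [575.7, 296.9, 97.9]
tool_rot: [-0.0, 0.994, -0.108, 0.001]
wrist_force: [0.8, -0.4, -0.2]
gripper_width: 20.9
gripper_force: 44.0
```

```bash
python3 - <<'E'
from plan import *
o=get_obs();print(o["time_s"],o["position"],o["gripper_width"],o["joint_pos"].round(2))
print(goal(*slot(45,50),28,ty))
for n in("scene",):
  cv2.imwrite("pics/s1.png",crop(read_camera(n),100,60,400,285,2.6))
E
```

```text
4.4833 [575.71417407 296.88504931  97.90730281] 20.920258378722796 [-0.09  0.48 -0.55  1.61  0.27  1.13 -2.49]
(array([ 0.6, -0.4, 69.9]), np.float64(-0.001), np.float64(-0.216), np.float64(-2.49))
```

View pics/s1.png

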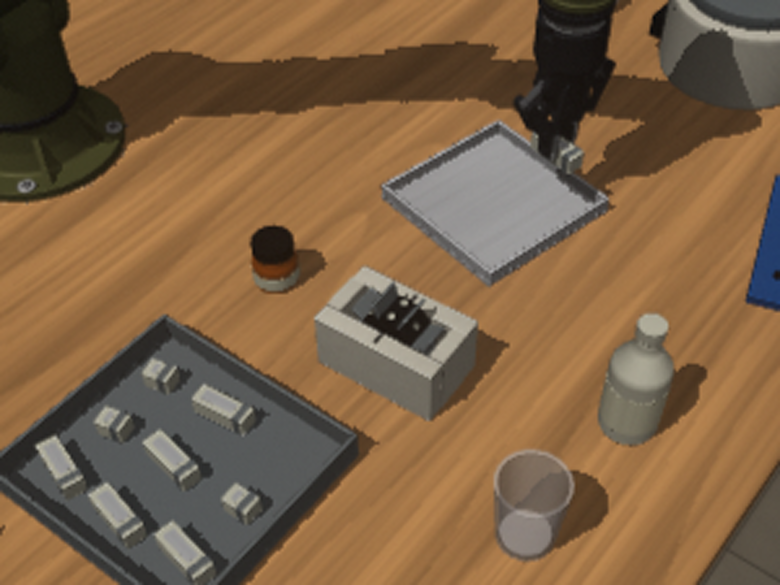

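Request:
jog_arm --pt "0 0 22" --pt "0 0 22" --pt "0 0 16" --pt "0 0 9.5" --pt "0 0 0" --twist '[0,0,0,0,0]' --grip '[1,1,1,1,1]'

```text
time_s: 4.95
position: [575.7, 296.7, 27.7]
tool_rot: [-0.0, 0.994, -0.108, 0.001]
wrist_force: [-1.1, -1.1, -0.2]
gripper_width: 20.8
gripper_force: 44.9
```

Request:
jog_arm --pt "0 0 0" --pt "0 0 0" --pt "0 0 0" --pt "0 0 0" --pt "0 0 0" --twist '[0,0,0,0,0]' --grip '[1,1,0.55,0.55,0.55]'

```text
time_s: 5.37
position: [575.0, 297.3, 27.4]
tool_rot: [-0.0, 0.994, -0.107, 0.0]
wrist_force: [-0.3, 0.6, 0.2]
gripper_width: 38.6
gripper_force: 0.0
```

Request:
jog_arm --pt "0 0 -15" --pt "0 0 -30" --pt "0 0 -30" --pt "0 0 -30" --pt "0 0 -25" --twist '[0,0,0,0,-0.12]' --grip '[0.55,0.55,0.55,0.55,0.55]'

```text
time_s: 5.78
position: [575.1, 297.7, 160.6]
tool_rot: [-0.001, 0.999, -0.047, 0.001]
wrist_force: [0.2, 0.7, -0.3]
gripper_width: 38.5
gripper_force: 0.0
```

Request:
jog_arm --pt "0 0 0" --pt "0 0 0" --pt "0 0 0" --pt "0 0 0" --pt "0 0 0" --twist '[-0.125,-0.125,-0.125,-0.125,-0.125]' --grip '[0.55,0.55,0.55,0.55,0.55]'

```text
time_s: 6.2
position: [574.8, 297.3, 158.3]
tool_rot: [0.0, 0.964, 0.265, 0.001]
wrist_force: [0.2, -0.4, -0.7]
gripper_width: 38.5
gripper_force: 0.0
```

Request:
jog_arm --pt "0 0 0" --pt "0 0 0" --pt "0 0 0" --pt "0 0 0" --pt "0 0 0" --twist '[-0.125,-0.125,-0.125,-0.125,-0.125]' --grip '[0.55,0.55,0.55,0.55,0.55]'

```text
time_s: 6.62
position: [574.8, 297.2, 158.2]
tool_rot: [0.0, 0.836, 0.548, 0.0]
wrist_force: [-0.2, 0.2, -0.9]
gripper_width: 38.3
gripper_force: 0.0
```

Request:
jog_arm --pt "0 0 0" --pt "0 0 0" --pt "0 0 0" --pt "0 0 0" --pt "0 0 0" --twist '[-0.125,-0.125,-0.125,-0.125,-0.125]' --grip '[0.55,0.55,0.55,0.55,0.55]'

```text
time_s: 7.03
position: [574.9, 297.1, 158.1]
tool_rot: [0.0, 0.627, 0.779, 0.0]
wrist_force: [0.0, -0.2, 0.6]
gripper_width: 38.3
gripper_force: 0.0
```

Request:
jog_arm --pt "0 0 0" --pt "0 0 0" --pt "0 0 0" --pt "0 0 0" --pt "0 0 0" --twist '[-0.125,-0.125,-0.125,-0.125,-0.125]' --grip '[0.55,0.55,0.55,0.55,0.55]'

```text
time_s: 7.45
position: [575.0, 297.0, 158.1]
tool_rot: [0.001, 0.357, 0.934, 0.0]
wrist_force: [-0.4, 0.1, 0.3]
gripper_width: 38.4
gripper_force: 0.0
```

Request:
jog_arm --pt "0 0 0" --pt "0 0 0" --pt "0 0 0" --pt "0 0 0" --pt "0 0 0" --twist '[-0.125,-0.125,-0.125,-0.125,0]' --grip '[0.55,0.55,0.55,0.55,0.55]'

```text
time_s: 7.87
position: [575.0, 296.9, 157.6]
tool_rot: [0.0, 0.117, 0.993, 0.0]
wrist_force: [-0.1, -0.4, -0.1]
gripper_width: 38.7
gripper_force: 0.0
```

Request:
jog_arm --pt "0 0 0" --pt "0 0 0" --twist '[0,0]' --grip '[0.55,0.55]'

```text
time_s: 8.03
position: [574.9, 297.0, 157.3]
tool_rot: [0.0, 0.12, 0.993, -0.0]
wrist_force: [0.1, -0.1, 0.7]
gripper_width: 38.6
gripper_force: 0.0
```

```bash
cat > chk.py <<'E'
from plan import *
import sys
def chk():
    im=read_camera("top");g=im.min(2)
    m=(g>165).astype(np.uint8);m[:,:286]=0;m[:,370:]=0;m[:182]=0;m[274:]=0
    n,l,s,ce=cv2.connectedComponentsWithStats(m)
    print("crate",[tuple(ce[i].round(1).tolist())+(int(s[i,4]),) for i in range(1,n) if s[i,4]>20])
    return im
if __name__=="__main__":
    im=chk();o=get_obs();print(o["time_s"],o["position"].round(1),o["gripper_width"].round(1),o["joint_pos"].round(2))
    k=sys.argv[1]
    if k in S: c,a,_=st(S[k]);print(k,goal(*c,27.5,a))
    else: print(goal(*slot(*eval(k)),28,ty))
    cv2.imwrite("pics/last.png",crop(im,98,166,194,260,6))
E
python3 chk.py C
```

```text
crate [(351.7, 200.7, 128), (326.7, 198.4, 42), (328.3, 230.3, 131), (355.4, 229.4, 130), (301.5, 230.5, 131), (354.3, 260.0, 137), (331.0, 258.3, 49), (304.8, 260.4, 48)]Traceback (most recent call last):
  File "chk.py", line 10, in <module>
    im=chk();o=get_obs();print(o["time_s"],o["position"].round(1),o["gripper_width"].round(1),o["joint_pos"].round(2))
                                                                  ^^^^^^^^^^^^^^^^^^^^^^^^
AttributeError: 'float' object has no attribute 'round'
```

```bash
sed -i 's/o\["gripper_width"\].round(1)/o["gripper_width"]/' chk.py; python3 chk.py C
```

```text
crate [(351.7, 200.7, 128), (326.7, 198.4, 42), (328.2, 230.2, 130), (355.4, 229.4, 130), (301.5, 230.5, 131), (354.3, 260.0, 137), (331.0, 258.3, 49), (304.8, 260.4, 48)]
8.1333 [574.8 297.1 157.1] 38.44348959472516 [ 0.29  0.65 -1.15  1.54  0.6   1.35  0.41]
C (array([ -27.1, -469.6,  129.8]), np.float64(-0.37), np.float64(2.903), np.float64(0.41))
```

View pics/last.png

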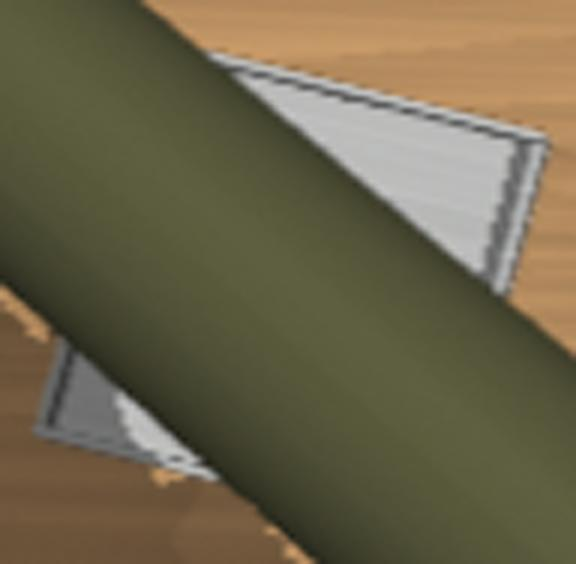

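Request:
jog_arm --pt "-2.3 -39.1 0" --pt "-2.3 -39.1 0" --pt "-2.3 -39.1 0" --pt "-2.3 -39.1 0" --pt "-2.3 -39.1 0" --twist '[0,0,0,0,0]' --grip '[0.55,0.55,0.55,0.55,0.55]'

```text
time_s: 8.55
position: [539.4, 102.8, 156.7]
tool_rot: [0.0, 0.119, 0.993, -0.0]
wrist_force: [0.6, -1.5, 0.4]
gripper_width: 38.3
gripper_force: 0.0
```

Request:
jog_arm --pt "-2.3 -39.1 0" --pt "-2.3 -39.1 0" --pt "-2.3 -39.1 0" --pt "-2.3 -39.1 0" --pt "-2.3 -39.1 0" --twist '[0,0,0,0,0]' --grip '[0.55,0.55,0.55,0.55,0.55]'

```text
time_s: 8.97
position: [504.6, -90.3, 157.1]
tool_rot: [0.0, 0.119, 0.993, -0.001]
wrist_force: [1.0, -0.1, 0.2]
gripper_width: 38.1
gripper_force: 0.0
```

Request:
jog_arm --pt "-2.3 -39.1 0" --pt "-2.3 -39.1 0" --pt "0 0 20" --pt "0 0 20" --pt "0 0 20" --twist '[0,0,-0.124,-0.123,-0.123]' --grip '[0.55,0.55,0.55,0.55,0.55]'

```text
time_s: 9.38
position: [491.4, -167.1, 96.4]
tool_rot: [0.0, -0.067, 0.998, -0.001]
wrist_force: [0.3, -0.3, -1.3]
gripper_width: 38.4
gripper_force: 0.0
```

Request:
jog_arm --pt "0 0 0" --pt "0 0 0" --pt "0 0 0" --twist '[0,0,0]' --grip '[0.55,0.55,0.55]'

```text
time_s: 9.63
position: [492.2, -165.1, 97.9]
tool_rot: [0.001, -0.065, 0.998, -0.0]
wrist_force: [0.5, 0.5, 0.3]
gripper_width: 38.7
gripper_force: 0.0
```

```bash
python3 chk.py C
```

```text
crate [(300.7, 237.2, 22), (304.6, 260.5, 45)]
9.6833 [ 492.5 -165.3   98.2] 38.721824628280835 [ 1.37  0.5  -1.31  1.91  0.54  1.15  1.55]
C (array([ 2.5,  0.1, 70.7]), np.float64(-0.0), np.float64(-3.011), np.float64(1.55))
```

View pics/last.png

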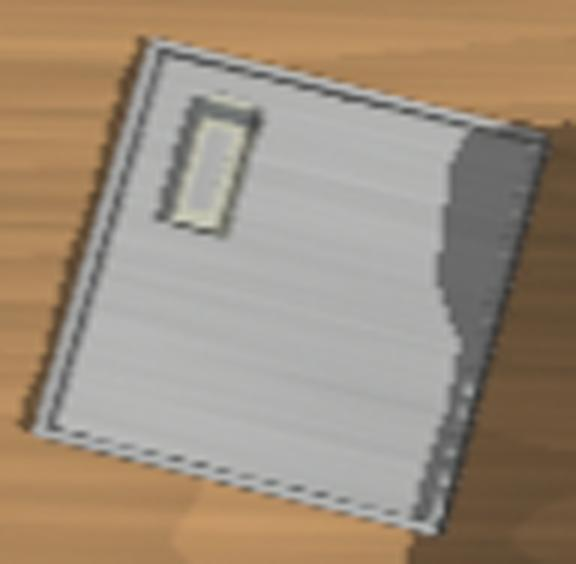

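Request:
jog_arm --pt "-1 0 22" --pt "0 0 22" --pt "0 0 16" --pt "0 0 10.5" --pt "0 0 0" --twist '[0,0,0,0,0]' --grip '[0.55,0.55,0.55,0.55,0.55]'

```text
time_s: 10.1
position: [491.9, -165.3, 25.6]
tool_rot: [-0.001, -0.066, 0.998, 0.0]
wrist_force: [-0.5, -0.0, 0.1]
gripper_width: 38.3
gripper_force: 0.0
```

Request:
jog_arm --pt "0 0 0" --pt "0 0 0" --pt "0 0 0" --pt "0 0 0" --pt "0 0 0" --twist '[0,0,0,0,0]' --grip '[1,1,1,1,1]'

```text
time_s: 10.52
position: [493.6, -165.6, 27.6]
tool_rot: [0.001, -0.066, 0.998, -0.001]
wrist_force: [-0.5, -0.2, 5.3]
gripper_width: 21.0
gripper_force: 41.6
```

Request:
jog_arm --pt "0 0 -20" --pt "0 0 -30" --pt "0 0 -30" --pt "0 0 -30" --pt "0 0 -20" --twist '[0,0,0.1,0.12,0.12]' --grip '[1,1,1,1,1]'

```text
time_s: 10.93
position: [493.4, -165.1, 159.0]
tool_rot: [0.001, 0.106, 0.994, -0.0]
wrist_force: [0.7, -0.6, 0.1]
gripper_width: 20.6
gripper_force: 40.8
```

Request:
jog_arm --pt "0 0 0" --pt "0 0 0" --twist '[0,0]' --grip '[1,1]'

```text
time_s: 11.1
position: [492.9, -165.9, 157.3]
tool_rot: [0.001, 0.103, 0.995, -0.001]
wrist_force: [0.3, 0.3, -0.4]
gripper_width: 20.8
gripper_force: 40.8
```

```bash
python3 chk.py 45,0
```

```text
crate [(304.6, 260.5, 45)]
11.15 [ 492.  -165.7  156. ] 21.133648714678653 [ 1.4   0.37 -1.31  1.85  0.38  1.21  1.34]
(array([ 12.1, 420.6, 127.4]), np.float64(0.009), np.float64(2.936), np.float64(1.34))
```

Request:
jog_arm --pt "1.1 38.2 0" --pt "1.1 38.2 0" --pt "1.1 38.2 0" --pt "1.1 38.2 0" --pt "1.1 38.2 0" --twist '[0,0,0,0,0]' --grip '[1,1,1,1,1]'

```text
time_s: 11.57
position: [525.1, 23.9, 154.5]
tool_rot: [-0.001, 0.103, 0.995, -0.0]
wrist_force: [0.8, -0.8, -0.5]
gripper_width: 21.2
gripper_force: 24.5
```

Request:
jog_arm --pt "1.1 38.2 0" --pt "1.1 38.2 0" --pt "1.1 38.2 0" --pt "1.1 38.2 0" --pt "1.1 38.2 0" --twist '[0,0,0,0,0]' --grip '[1,1,1,1,1]'

```text
time_s: 11.98
position: [559.2, 212.0, 153.8]
tool_rot: [-0.002, 0.102, 0.995, -0.001]
wrist_force: [0.7, -0.5, -0.3]
gripper_width: 20.8
gripper_force: 45.6
```

Request:
jog_arm --pt "1.1 38.2 0" --pt "0 0 30" --pt "0 0 30" --pt "0 0 0" --pt "0 0 0" --twist '[0,0.009,0,0,0]' --grip '[1,1,1,1,1]'

```text
time_s: 12.4
position: [564.9, 247.4, 93.3]
tool_rot: [-0.003, 0.107, 0.994, -0.001]
wrist_force: [-0.0, 0.4, -0.4]
gripper_width: 21.1
gripper_force: 45.7
```

```bash
python3 chk.py 45,0
```

```text
crate [(351.7, 200.7, 128), (326.7, 198.4, 42), (328.3, 230.3, 131), (355.4, 229.4, 130), (354.3, 260.0, 137), (331.0, 258.3, 49), (304.8, 260.4, 48)]
12.45 [566.3 247.9  95.4] 20.697906189767636 [ 0.35  0.62 -1.08  1.67  0.58  1.21  0.49]
(array([ 0.4,  0.4, 67.4]), np.float64(-0.001), np.float64(2.926), np.float64(0.49))
```

```bash
python3 -c "
from h import *
cv2.imwrite('pics/s2.png',crop(read_camera('scene'),240,60,340,170,5))"
```

```text
(no output)
```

View pics/s2.png

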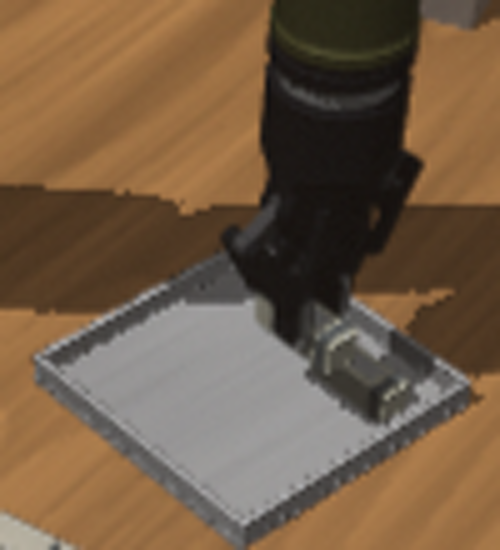

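Request:
jog_arm --pt "0 0 22" --pt "0 0 20" --pt "0 0 14" --pt "0 0 6" --pt "0 0 0" --twist '[0,0,0,0,0]' --grip '[1,1,1,1,1]'

```text
time_s: 12.92
position: [566.7, 247.6, 33.8]
tool_rot: [-0.001, 0.108, 0.994, -0.0]
wrist_force: [0.1, -0.1, -0.9]
gripper_width: 20.6
gripper_force: 45.7
```

Request:
jog_arm --pt "0 0 2" --pt "0 0 2" --pt "0 0 0" --pt "0 0 0" --twist '[0,0,0,0]' --grip '[1,1,1,1]'

```text
time_s: 13.25
position: [567.3, 248.6, 31.0]
tool_rot: [0.0, 0.108, 0.994, 0.0]
wrist_force: [1.0, -0.1, 0.2]
gripper_width: 20.8
gripper_force: 45.7
```

Request:
jog_arm --pt "0 0 2.5" --pt "0 0 0" --pt "0 0 0" --pt "0 0 0" --pt "0 0 0" --twist '[0,0,0,0,0]' --grip '[1,1,0.55,0.55,0.55]'

```text
time_s: 13.67
position: [566.9, 248.4, 27.9]
tool_rot: [0.0, 0.108, 0.994, -0.0]
wrist_force: [0.2, 1.0, -0.0]
gripper_width: 38.1
gripper_force: 0.0
```

Request:
jog_arm --pt "0 0 -15" --pt "0 0 -30" --pt "0 0 -30" --pt "0 0 -30" --pt "0 0 -25" --twist '[0,0,0,0,0.125]' --grip '[0.55,0.55,0.55,0.55,0.55]'

```text
time_s: 14.08
position: [567.1, 249.1, 161.0]
tool_rot: [0.001, 0.17, 0.986, 0.001]
wrist_force: [0.3, -0.3, 0.1]
gripper_width: 38.6
gripper_force: 0.0
```

Request:
jog_arm --pt "0 0 0" --pt "0 0 0" --pt "0 0 0" --pt "0 0 0" --pt "0 0 0" --twist '[0.125,0.125,0.125,0.125,0.125]' --grip '[0.55,0.55,0.55,0.55,0.55]'

```text
time_s: 14.5
position: [566.9, 248.8, 159.2]
tool_rot: [0.0, 0.467, 0.884, 0.0]
wrist_force: [0.1, 0.6, 0.4]
gripper_width: 38.3
gripper_force: 0.0
```

Request:
jog_arm --pt "0 0 0" --pt "0 0 0" --pt "0 0 0" --pt "0 0 0" --pt "0 0 0" --twist '[0.125,0.125,0.125,0.125,0.125]' --grip '[0.55,0.55,0.55,0.55,0.55]'

```text
time_s: 14.92
position: [566.8, 248.9, 159.1]
tool_rot: [0.0, 0.716, 0.698, 0.001]
wrist_force: [0.3, 0.2, 0.5]
gripper_width: 38.4
gripper_force: 0.0
```

Request:
jog_arm --pt "0 0 0" --pt "0 0 0" --pt "0 0 0" --pt "0 0 0" --pt "0 0 0" --twist '[0.125,0.125,0.125,0.125,0.125]' --grip '[0.55,0.55,0.55,0.55,0.55]'

```text
time_s: 15.33
position: [566.7, 249.0, 159.1]
tool_rot: [-0.0, 0.896, 0.444, 0.001]
wrist_force: [0.3, -0.1, 0.7]
gripper_width: 38.7
gripper_force: 0.0
```

Request:
jog_arm --pt "0 0 0" --pt "0 0 0" --pt "0 0 0" --pt "0 0 0" --pt "0 0 0" --twist '[0.125,0.125,0.125,0.125,0.125]' --grip '[0.55,0.55,0.55,0.55,0.55]'

```text
time_s: 15.75
position: [566.7, 249.1, 159.1]
tool_rot: [-0.0, 0.989, 0.147, 0.0]
wrist_force: [-0.3, -0.4, 0.7]
gripper_width: 38.2
gripper_force: 0.0
```

Request:
jog_arm --pt "0 0 0" --pt "0 0 0" --pt "0 0 0" --pt "0 0 0" --pt "0 0 0" --twist '[0.125,0.125,0.125,0.125,0]' --grip '[0.55,0.55,0.55,0.55,0.55]'

```text
time_s: 16.17
position: [566.7, 249.1, 159.1]
tool_rot: [-0.0, 0.995, -0.1, 0.0]
wrist_force: [0.1, 0.3, 0.2]
gripper_width: 39.0
gripper_force: 0.0
```

```bash
python3 chk.py D
```

```text
crate [(351.6, 200.8, 118), (326.7, 198.6, 38), (328.1, 230.2, 124), (355.4, 229.4, 128), (354.4, 259.8, 134), (330.9, 258.4, 45), (304.6, 260.5, 45)]
16.2167 [566.8 249.1 158.9] 38.28342380267294 [-0.01  0.36 -0.55  1.63  0.2   1.21 -2.37]
D (array([ 22.3, 494.2, 131.1]), np.float64(-0.085), np.float64(-0.196), np.float64(-2.37))
```

Request:
jog_arm --pt "1.7 38 0" --pt "1.7 38 0" --pt "1.7 38 0" --pt "1.7 38 0" --pt "1.7 38 0" --twist '[0,0,0,0,0]' --grip '[0.55,0.55,0.55,0.55,0.55]'

```text
time_s: 16.63
position: [537.1, 59.2, 158.4]
tool_rot: [-0.0, 0.995, -0.097, 0.0]
wrist_force: [1.1, -0.4, 0.5]
gripper_width: 38.5
gripper_force: 0.0
```

Request:
jog_arm --pt "1.7 38 0" --pt "1.7 38 0" --pt "1.7 38 0" --pt "1.7 38 0" --pt "1.7 38 0" --twist '[0,0,0,0,0]' --grip '[0.55,0.55,0.55,0.55,0.55]'

```text
time_s: 17.05
position: [508.0, -128.9, 158.6]
tool_rot: [0.0, 0.995, -0.097, 0.001]
wrist_force: [1.4, 0.2, -0.1]
gripper_width: 38.4
gripper_force: 0.0
```

Request:
jog_arm --pt "1.7 38 0" --pt "1.7 38 0" --pt "1.7 38 0" --pt "0 0 30" --pt "0 0 30" --twist '[0,0,0,-0.085,0]' --grip '[0.55,0.55,0.55,0.55,0.55]'

```text
time_s: 17.47
position: [491.7, -244.3, 99.6]
tool_rot: [0.002, 0.998, -0.056, 0.003]
wrist_force: [0.5, 1.1, 0.1]
gripper_width: 38.3
gripper_force: 0.0
```

Request:
jog_arm --pt "0 0 0" --pt "0 0 0" --twist '[0,0]' --grip '[0.55,0.55]'

```text
time_s: 17.63
position: [489.9, -239.2, 97.0]
tool_rot: [-0.001, 0.998, -0.056, -0.002]
wrist_force: [-0.5, 0.2, -0.4]
gripper_width: 38.4
gripper_force: 0.0
```

```bash
python3 chk.py D
```

```text
crate [(326.7, 198.6, 37), (327.0, 235.7, 43), (304.6, 260.5, 45)]
17.6833 [ 491.3 -239.6   98.7] 38.561202218524656 [ 0.64  0.24 -0.26  1.87  0.07  1.04 -1.33]
D (array([ 1.4,  0.3, 71.2]), np.float64(-0.001), np.float64(-0.111), np.float64(-1.33))
```

View pics/last.png

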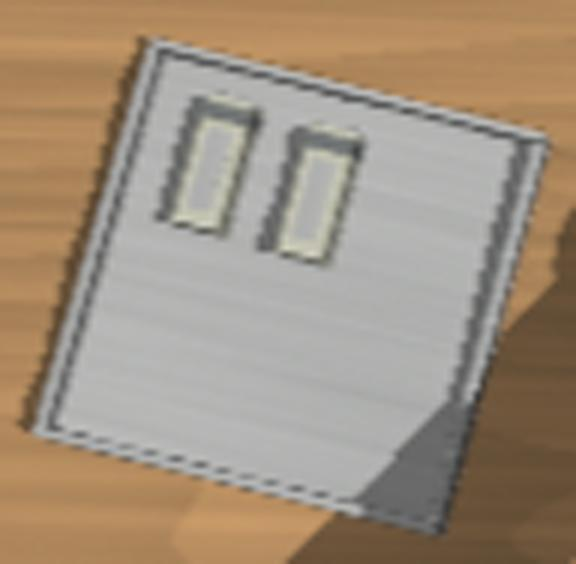

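Request:
jog_arm --pt "1 0 22" --pt "0 0 22" --pt "0 0 16" --pt "0 0 11" --pt "0 0 0" --twist '[0,0,0,0,0]' --grip '[0.55,0.55,0.55,0.55,0.55]'

```text
time_s: 18.1
position: [491.7, -239.6, 26.4]
tool_rot: [-0.0, 0.998, -0.056, -0.001]
wrist_force: [-1.1, 0.1, -0.1]
gripper_width: 38.3
gripper_force: 0.0
```

Request:
jog_arm --pt "0 0 0" --pt "0 0 0" --pt "0 0 0" --pt "0 0 0" --pt "0 0 0" --twist '[0,0,0,0,0]' --grip '[1,1,1,1,1]'

```text
time_s: 18.52
position: [493.2, -240.8, 28.6]
tool_rot: [0.001, 0.998, -0.057, 0.001]
wrist_force: [-0.3, -0.1, 6.4]
gripper_width: 21.0
gripper_force: 41.6
```

Request:
jog_arm --pt "0 0 -20" --pt "0 0 -30" --pt "0 0 -30" --pt "0 0 -30" --pt "0 0 -20" --twist '[0,0,0,0,0]' --grip '[1,1,1,1,1]'

```text
time_s: 18.93
position: [492.7, -240.8, 160.1]
tool_rot: [0.001, 0.998, -0.057, 0.002]
wrist_force: [1.5, -0.1, -0.2]
gripper_width: 20.9
gripper_force: 40.8
```

Request:
jog_arm --pt "1.1 -37 0" --pt "1.1 -37 0" --pt "1.1 -37 0" --pt "1.1 -37 0" --pt "1.1 -37 0" --twist '[0,0,0,0,0]' --grip '[1,1,1,1,1]'

```text
time_s: 19.35
position: [518.2, -55.6, 157.2]
tool_rot: [0.0, 0.998, -0.057, 0.0]
wrist_force: [1.0, 0.3, -0.9]
gripper_width: 20.7
gripper_force: 40.8
```

Request:
jog_arm --pt "1.1 -37 0" --pt "1.1 -37 0" --pt "1.1 -37 0" --pt "1.1 -37 0" --pt "1.1 -37 0" --twist '[0,0,0,0,0]' --grip '[1,1,1,1,1]'

```text
time_s: 19.77
position: [544.8, 127.6, 157.1]
tool_rot: [0.0, 0.998, -0.057, 0.0]
wrist_force: [0.6, -1.0, 0.0]
gripper_width: 20.9
gripper_force: 40.8
```

Request:
jog_arm --pt "1.1 -37 0" --pt "1.1 -37 0" --pt "0 0 30" --pt "0 0 30" --pt "0 0 0" --twist '[0,0,0.104,0,0]' --grip '[1,1,1,1,1]'

```text
time_s: 20.18
position: [551.4, 198.3, 91.2]
tool_rot: [0.002, 0.994, -0.108, -0.005]
wrist_force: [-1.6, -1.3, -1.2]
gripper_width: 20.8
gripper_force: 40.8
```

Request:
jog_arm --pt "0 0 0" --pt "0 0 0" --pt "0 0 0" --twist '[0,0,0]' --grip '[1,1,1]'

```text
time_s: 20.43
position: [556.9, 199.2, 98.9]
tool_rot: [-0.001, 0.994, -0.109, 0.002]
wrist_force: [0.4, 0.3, 0.1]
gripper_width: 21.0
gripper_force: 40.8
```

```bash
python3 chk.py 45,-50
```

```text
crate [(351.7, 200.8, 120), (326.6, 198.6, 39), (355.4, 229.4, 128), (354.4, 259.8, 135), (330.9, 258.4, 45), (304.7, 260.5, 46)]
20.4833 [556.9 199.2  98.9] 20.60363274324543 [ 0.06  0.36 -0.54  1.76  0.21  1.08 -2.33]
(array([-1.9,  0.2, 70.9]), np.float64(-0.004), np.float64(-0.219), np.float64(-2.33))
```

Request:
jog_arm --pt "-1 0 22" --pt "0 0 22" --pt "0 0 16" --pt "0 0 10.5" --pt "0 0 0" --twist '[0,0,0,0,0]' --grip '[1,1,1,1,1]'

```text
time_s: 20.9
position: [555.6, 199.2, 27.4]
tool_rot: [0.0, 0.994, -0.109, 0.001]
wrist_force: [0.5, 0.8, -0.8]
gripper_width: 20.9
gripper_force: 43.6
```

Request:
jog_arm --pt "0 0 0" --pt "0 0 0" --pt "0 0 0" --pt "0 0 0" --pt "0 0 0" --twist '[0,0,0,0,0]' --grip '[1,1,0.55,0.55,0.55]'

```text
time_s: 21.32
position: [554.8, 199.5, 26.7]
tool_rot: [-0.0, 0.994, -0.109, 0.0]
wrist_force: [0.4, 0.7, 0.3]
gripper_width: 38.5
gripper_force: 0.0
```

Request:
jog_arm --pt "0 0 -15" --pt "0 0 -30" --pt "0 0 -30" --pt "0 0 -30" --pt "0 0 -25" --twist '[0,0,0,0,0]' --grip '[0.55,0.55,0.55,0.55,0.55]'

```text
time_s: 21.73
position: [554.9, 199.8, 158.6]
tool_rot: [-0.0, 0.994, -0.109, 0.001]
wrist_force: [0.8, 0.2, -1.0]
gripper_width: 38.4
gripper_force: 0.0
```

Request:
jog_arm --pt "3.7 36.6 0" --pt "3.7 36.6 0" --pt "3.7 36.6 0" --pt "3.7 36.6 0" --pt "3.7 36.6 0" --twist '[0,0,0,0,0]' --grip '[0.55,0.55,0.55,0.55,0.55]'

```text
time_s: 22.15
position: [532.6, 15.3, 156.7]
tool_rot: [0.0, 0.994, -0.109, 0.0]
wrist_force: [0.3, 0.1, -0.8]
gripper_width: 38.6
gripper_force: 0.0
```

Request:
jog_arm --pt "3.7 36.6 0" --pt "3.7 36.6 0" --pt "3.7 36.6 0" --pt "3.7 36.6 0" --pt "3.7 36.6 0" --twist '[0,0,0,0,0]' --grip '[0.55,0.55,0.55,0.55,0.55]'

```text
time_s: 22.57
position: [511.0, -167.5, 156.7]
tool_rot: [0.0, 0.994, -0.109, 0.0]
wrist_force: [0.5, -1.0, 0.5]
gripper_width: 38.7
gripper_force: 0.0
```

Request:
jog_arm --pt "3.7 36.6 0" --pt "3.7 36.6 0" --pt "3.7 36.6 0" --pt "3.7 36.6 0" --pt "0 0 30" --twist '[0,0,0,0,-0.05]' --grip '[0.57,0.57,0.57,0.57,0.57]'

```text
time_s: 22.98
position: [494.7, -324.1, 132.0]
tool_rot: [0.006, 0.996, -0.089, 0.005]
wrist_force: [-0.0, -1.7, 0.8]
gripper_width: 36.9
gripper_force: 0.0
```

Request:
jog_arm --pt "0 0 30" --pt "0 0 0" --pt "0 0 0" --pt "0 0 0" --twist '[0,0,0,0]' --grip '[0.57,0.57,0.57,0.57]'

```text
time_s: 23.32
position: [495.2, -311.7, 97.7]
tool_rot: [0.0, 0.997, -0.084, 0.001]
wrist_force: [0.1, -0.7, 1.1]
gripper_width: 36.8
gripper_force: 0.0
```

```bash
python3 chk.py E
```

```text
crate [(351.7, 200.7, 124), (326.5, 198.5, 40), (354.7, 233.8, 62), (354.4, 259.8, 135), (330.9, 258.4, 45), (304.7, 260.5, 46)]
23.3667 [ 495.7 -312.    98.4] 37.15950506400206 [ 0.71  0.31 -0.22  1.78  0.08  1.06 -1.28]
E (array([ 1.2,  1.7, 70.9]), np.float64(-0.003), np.float64(-0.167), np.float64(-1.28))
```

Request:
jog_arm --pt "1 0.5 22" --pt "0 0 22" --pt "0 0 16" --pt "0 0 10.5" --pt "0 0 0" --twist '[0,0,0,0,0]' --grip '[0.57,0.57,0.57,0.57,0.57]'

```text
time_s: 23.78
position: [494.8, -312.0, 25.1]
tool_rot: [-0.0, 0.996, -0.084, -0.001]
wrist_force: [-0.4, 0.2, 0.1]
gripper_width: 36.7
gripper_force: 0.0
```

Request:
jog_arm --pt "0 0 0" --pt "0 0 0" --pt "0 0 0" --pt "0 0 0" --pt "0 0 0" --twist '[0,0,0,0,0]' --grip '[1,1,1,1,1]'

```text
time_s: 24.2
position: [496.1, -313.2, 27.4]
tool_rot: [0.001, 0.996, -0.084, 0.001]
wrist_force: [-0.9, 0.5, 4.9]
gripper_width: 21.0
gripper_force: 42.4
```

Request:
jog_arm --pt "0 0 -20" --pt "0 0 -30" --pt "0 0 -30" --pt "0 0 -30" --pt "0 0 -20" --twist '[0,0,0,0,0]' --grip '[1,1,1,1,1]'

```text
time_s: 24.62
position: [495.9, -313.1, 159.1]
tool_rot: [0.001, 0.996, -0.084, 0.002]
wrist_force: [0.3, -0.3, -0.8]
gripper_width: 20.4
gripper_force: 41.7
```

Request:
jog_arm --pt "-8.3 -37.1 0" --pt "-8.3 -37.1 0" --pt "-8.3 -37.1 0" --pt "-8.3 -37.1 0" --pt "-8.3 -37.1 0" --twist '[0,0,0,0,0]' --grip '[1,1,1,1,1]'

```text
time_s: 25.03
position: [484.6, -121.2, 155.9]
tool_rot: [0.0, 0.996, -0.084, 0.0]
wrist_force: [0.2, 0.1, -0.5]
gripper_width: 20.8
gripper_force: 41.7
```

Request:
jog_arm --pt "-8.3 -37.1 0" --pt "-8.3 -37.1 0" --pt "-8.3 -37.1 0" --pt "-8.3 -37.1 0" --pt "-8.3 -37.1 0" --twist '[0,0,0,0,0]' --grip '[1,1,1,1,1]'

```text
time_s: 25.45
position: [474.8, 68.6, 156.0]
tool_rot: [0.0, 0.996, -0.084, 0.0]
wrist_force: [1.1, -0.7, -1.0]
gripper_width: 20.8
gripper_force: 41.7
```

Request:
jog_arm --pt "-8.3 -37.1 0" --pt "-8.3 -37.1 0" --pt "-8.3 -37.1 0" --pt "-8.3 -37.1 0" --pt "0 0 30" --twist '[0,0,0,0,0.048]' --grip '[1,1,1,1,1]'

```text
time_s: 25.87
position: [469.2, 230.2, 131.4]
tool_rot: [-0.005, 0.995, -0.103, 0.005]
wrist_force: [0.6, 1.7, -0.2]
gripper_width: 20.8
gripper_force: 41.8
```

Request:
jog_arm --pt "0 0 30" --pt "0 0 0" --pt "0 0 0" --pt "0 0 0" --twist '[0,0,0,0]' --grip '[1,1,1,1]'

```text
time_s: 26.2
position: [468.2, 218.8, 97.0]
tool_rot: [-0.0, 0.994, -0.108, 0.001]
wrist_force: [0.4, -0.5, -0.7]
gripper_width: 20.8
gripper_force: 41.7
```

```bash
python3 chk.py -45,-50
```

```text
crate [(351.4, 200.7, 111), (326.6, 198.6, 36), (354.3, 260.0, 130), (330.9, 258.4, 43), (304.5, 260.6, 44)]
26.25 [468.7 218.9  97.5] 21.160539012823683 [ 0.11  0.22 -0.66  1.93  0.16  1.04 -2.4 ]
(array([-1.5,  0.6, 69.5]), np.float64(-0.003), np.float64(-0.217), np.float64(-2.4))
```

Request:
jog_arm --pt "-1 0 22" --pt "0 0 22" --pt "0 0 16" --pt "0 0 9" --pt "0 0 0" --twist '[0,0,0,0,0]' --grip '[1,1,1,1,1]'

```text
time_s: 26.67
position: [467.5, 219.0, 27.6]
tool_rot: [-0.0, 0.994, -0.108, 0.001]
wrist_force: [0.5, 0.6, -0.2]
gripper_width: 20.7
gripper_force: 42.7
```

Request:
jog_arm --pt "0 0 0" --pt "0 0 0" --pt "0 0 0" --pt "0 0 0" --pt "0 0 0" --twist '[0,0,0,0,0]' --grip '[1,1,0.57,0.57,0.57]'

```text
time_s: 27.08
position: [466.9, 219.1, 27.3]
tool_rot: [-0.0, 0.994, -0.108, 0.0]
wrist_force: [0.1, 0.7, -0.1]
gripper_width: 36.9
gripper_force: 0.0
```

Request:
jog_arm --pt "0 0 -15" --pt "0 0 -30" --pt "0 0 -30" --pt "0 0 -30" --pt "0 0 -25" --twist '[0,0,0,0,0]' --grip '[0.57,0.57,0.57,0.57,0.57]'

```text
time_s: 27.5
position: [466.8, 219.5, 159.1]
tool_rot: [-0.0, 0.994, -0.108, 0.001]
wrist_force: [1.1, 1.2, -0.9]
gripper_width: 36.7
gripper_force: 0.0
```

Request:
jog_arm --pt "15.4 34.8 0" --pt "15.4 34.8 0" --pt "15.4 34.8 0" --pt "15.4 34.8 0" --pt "15.4 34.8 0" --twist '[0,0,0,0,0]' --grip '[0.57,0.57,0.57,0.57,0.57]'

```text
time_s: 27.92
position: [504.5, 30.9, 157.3]
tool_rot: [0.0, 0.994, -0.108, 0.001]
wrist_force: [0.5, -0.8, 0.2]
gripper_width: 36.5
gripper_force: 0.0
```

Request:
jog_arm --pt "15.4 34.8 0" --pt "15.4 34.8 0" --pt "15.4 34.8 0" --pt "15.4 34.8 0" --pt "15.4 34.8 0" --twist '[0,0,0,0,0]' --grip '[0.57,0.57,0.57,0.57,0.57]'

```text
time_s: 28.33
position: [542.3, -155.7, 157.1]
tool_rot: [0.0, 0.994, -0.108, 0.0]
wrist_force: [0.7, 0.3, -0.5]
gripper_width: 36.7
gripper_force: 0.0
```

Request:
jog_arm --pt "15.4 34.8 0" --pt "15.4 34.8 0" --pt "15.4 34.8 0" --pt "15.4 34.8 0" --pt "0 0 30" --twist '[0,0,0,0,-0.079]' --grip '[0.57,0.57,0.57,0.57,0.57]'

```text
time_s: 28.75
position: [575.1, -315.7, 132.5]
tool_rot: [0.006, 0.997, -0.074, 0.006]
wrist_force: [-0.5, -1.4, 0.3]
gripper_width: 37.0
gripper_force: 0.0
```

Request:
jog_arm --pt "0 0 30" --pt "0 0 0" --pt "0 0 0" --pt "0 0 0" --twist '[0,0,0,0]' --grip '[0.57,0.57,0.57,0.57]'

```text
time_s: 29.08
position: [573.5, -302.6, 98.3]
tool_rot: [0.0, 0.998, -0.068, 0.001]
wrist_force: [-0.3, -0.5, 0.7]
gripper_width: 36.7
gripper_force: 0.0
```

```bash
python3 chk.py B
```

```text
crate [(351.3, 204.0, 79), (351.8, 259.7, 46), (331.0, 258.3, 49), (304.7, 260.5, 47)]
29.1333 [ 574.  -302.8   99.1] 36.4721819933111 [ 0.68  0.44 -0.3   1.61  0.14  1.11 -1.36]
B (array([ 0.5,  1.6, 71.6]), np.float64(-0.0), np.float64(-0.136), np.float64(-1.36))
```

View pics/last.png

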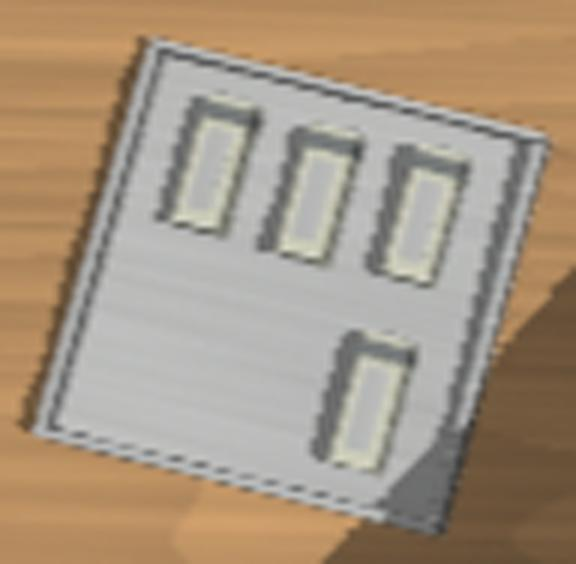

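Request:
jog_arm --pt "0 0.7 22" --pt "0 0 22" --pt "0 0 16" --pt "0 0 11" --pt "0 0 0" --twist '[0,0,0,0,0]' --grip '[0.57,0.57,0.57,0.57,0.57]'

```text
time_s: 29.55
position: [572.0, -303.1, 25.0]
tool_rot: [-0.0, 0.998, -0.068, -0.001]
wrist_force: [-0.1, -0.4, 0.3]
gripper_width: 36.6
gripper_force: 0.0
```

Request:
jog_arm --pt "0 0 0" --pt "0 0 0" --pt "0 0 0" --pt "0 0 0" --pt "0 0 0" --twist '[0,0,0,0,0]' --grip '[1,1,1,1,1]'

```text
time_s: 29.97
position: [573.6, -304.2, 27.6]
tool_rot: [0.001, 0.998, -0.069, 0.001]
wrist_force: [-0.9, 0.8, 5.1]
gripper_width: 20.6
gripper_force: 42.9
```

Request:
jog_arm --pt "0 0 -20" --pt "0 0 -30" --pt "0 0 -30" --pt "0 0 -30" --pt "0 0 -20" --twist '[0,0,0,0,0]' --grip '[1,1,1,1,1]'

```text
time_s: 30.38
position: [573.4, -304.2, 159.3]
tool_rot: [0.001, 0.998, -0.069, 0.002]
wrist_force: [1.4, 0.7, -0.0]
gripper_width: 20.8
gripper_force: 42.2
```

Request:
jog_arm --pt "-11.5 -36.8 0" --pt "-11.5 -36.8 0" --pt "-11.5 -36.8 0" --pt "-11.5 -36.8 0" --pt "-11.5 -36.8 0" --twist '[0,0,0,0,0]' --grip '[1,1,1,1,1]'

```text
time_s: 30.8
position: [540.0, -112.0, 156.0]
tool_rot: [0.0, 0.998, -0.069, 0.0]
wrist_force: [-0.1, 1.2, -0.4]
gripper_width: 21.1
gripper_force: 42.2
```

Request:
jog_arm --pt "-11.5 -36.8 0" --pt "-11.5 -36.8 0" --pt "-11.5 -36.8 0" --pt "-11.5 -36.8 0" --pt "-11.5 -36.8 0" --twist '[0,0,0,0,0]' --grip '[1,1,1,1,1]'

```text
time_s: 31.22
position: [508.2, 78.2, 156.1]
tool_rot: [0.0, 0.998, -0.069, 0.0]
wrist_force: [1.1, 0.5, 0.4]
gripper_width: 20.7
gripper_force: 42.2
```

Request:
jog_arm --pt "-11.5 -36.8 0" --pt "-11.5 -36.8 0" --pt "-11.5 -36.8 0" --pt "-11.5 -36.8 0" --pt "-11.5 -36.8 0" --twist '[0,0,0,0,0]' --grip '[1,1,1,1,1]'

```text
time_s: 31.63
position: [476.5, 268.2, 156.1]
tool_rot: [0.0, 0.998, -0.069, 0.0]
wrist_force: [1.3, -0.4, 0.0]
gripper_width: 21.0
gripper_force: 42.2
```

Request:
jog_arm --pt "0 0 30" --pt "0 0 30" --pt "0 0 0" --pt "0 0 0" --pt "0 0 0" --twist '[0.079,0,0,0,0]' --grip '[1,1,1,1,1]'

```text
time_s: 32.05
position: [477.9, 266.7, 97.0]
tool_rot: [-0.0, 0.994, -0.108, 0.001]
wrist_force: [1.1, -0.1, 0.5]
gripper_width: 20.6
gripper_force: 42.2
```

```bash
python3 chk.py -45,0
```

```text
crate [(326.6, 198.6, 36), (354.3, 260.0, 130), (330.9, 258.3, 42), (304.5, 260.6, 44)]
32.1 [478.4 266.8  97.6] 20.502130027997413 [ 0.03  0.29 -0.66  1.86  0.21  1.06 -2.51]
(array([-0.7, -0.5, 69.6]), np.float64(-0.003), np.float64(-0.217), np.float64(-2.51))
```

Request:
jog_arm --pt "-0.5 -0.5 22" --pt "0 0 22" --pt "0 0 16" --pt "0 0 9" --pt "0 0 0" --twist '[0,0,0,0,0]' --grip '[1,1,1,1,1]'

```text
time_s: 32.52
position: [477.7, 267.0, 27.6]
tool_rot: [0.0, 0.994, -0.108, 0.001]
wrist_force: [-0.2, 1.2, -0.6]
gripper_width: 20.7
gripper_force: 43.5
```

Request:
jog_arm --pt "0 0 0" --pt "0 0 0" --pt "0 0 0" --pt "0 0 0" --pt "0 0 0" --twist '[0,0,0,0,0]' --grip '[1,1,0.57,0.57,0.57]'

```text
time_s: 32.93
position: [477.0, 267.4, 27.3]
tool_rot: [-0.0, 0.994, -0.108, 0.0]
wrist_force: [-0.3, 0.1, -0.4]
gripper_width: 36.7
gripper_force: 0.0
```

Request:
jog_arm --pt "0 0 -15" --pt "0 0 -30" --pt "0 0 -30" --pt "0 0 -30" --pt "0 0 -25" --twist '[0,0,0,0,0]' --grip '[0.57,0.57,0.57,0.57,0.57]'

```text
time_s: 33.35
position: [476.9, 267.7, 159.1]
tool_rot: [-0.0, 0.994, -0.108, 0.001]
wrist_force: [0.5, 0.3, -0.2]
gripper_width: 36.4
gripper_force: 0.0
```

Request:
jog_arm --pt "4.1 38.5 0" --pt "4.1 38.5 0" --pt "4.1 38.5 0" --pt "4.1 38.5 0" --pt "4.1 38.5 0" --twist '[0,0,0,0,0]' --grip '[0.57,0.57,0.57,0.57,0.57]'

```text
time_s: 33.77
position: [454.9, 73.3, 157.2]
tool_rot: [0.0, 0.994, -0.108, 0.001]
wrist_force: [1.3, 0.1, 0.3]
gripper_width: 36.7
gripper_force: 0.0
```

Request:
jog_arm --pt "4.1 38.5 0" --pt "4.1 38.5 0" --pt "4.1 38.5 0" --pt "4.1 38.5 0" --pt "4.1 38.5 0" --twist '[0,0,0,0,0]' --grip '[0.57,0.57,0.57,0.57,0.57]'

```text
time_s: 34.18
position: [433.7, -119.3, 157.3]
tool_rot: [0.0, 0.994, -0.108, 0.001]
wrist_force: [-0.1, -0.0, -0.0]
gripper_width: 36.7
gripper_force: 0.0
```

Request:
jog_arm --pt "4.1 38.5 0" --pt "4.1 38.5 0" --pt "4.1 38.5 0" --pt "4.1 38.5 0" --pt "4.1 38.5 0" --twist '[0,0,0,0,0]' --grip '[0.57,0.57,0.57,0.57,0.57]'

```text
time_s: 34.6
position: [412.4, -311.7, 157.2]
tool_rot: [0.0, 0.994, -0.108, 0.0]
wrist_force: [1.0, -0.5, 0.5]
gripper_width: 36.7
gripper_force: 0.0
```

Request:
jog_arm --pt "0 0 30" --pt "0 0 30" --pt "0 0 0" --pt "0 0 0" --pt "0 0 0" --twist '[0.042,0,0,0,0]' --grip '[0.57,0.57,0.57,0.57,0.57]'

```text
time_s: 35.02
position: [413.8, -309.9, 98.1]
tool_rot: [0.0, 0.992, -0.128, 0.001]
wrist_force: [0.2, 0.1, -0.2]
gripper_width: 37.0
gripper_force: 0.0
```

```bash
python3 chk.py F
```

```text
crate [(326.7, 198.6, 37), (304.4, 261.4, 32), (352.8, 265.1, 53)]
35.0667 [ 414.3 -310.1   98.7] 36.90720893911632 [ 0.72  0.17 -0.14  1.95  0.03  1.02 -1.26]
F (array([ 1. ,  0.3, 71.2]), np.float64(-0.0), np.float64(-0.257), np.float64(-1.26))
```

Request:
jog_arm --pt "1 0 22" --pt "0 0 22" --pt "0 0 16" --pt "0 0 11" --pt "0 0 0" --twist '[0,0,0,0,0]' --grip '[0.57,0.57,0.57,0.57,0.57]'

```text
time_s: 35.48
position: [413.6, -309.5, 25.1]
tool_rot: [-0.0, 0.992, -0.128, -0.001]
wrist_force: [-1.0, -0.2, -0.3]
gripper_width: 36.4
gripper_force: 0.0
```

Request:
jog_arm --pt "0 0 0" --pt "0 0 0" --pt "0 0 0" --pt "0 0 0" --pt "0 0 0" --twist '[0,0,0,0,0]' --grip '[1,1,1,1,1]'

```text
time_s: 35.9
position: [414.8, -310.9, 27.2]
tool_rot: [0.001, 0.992, -0.129, 0.001]
wrist_force: [0.1, 1.4, 6.7]
gripper_width: 21.2
gripper_force: 41.9
```

Request:
jog_arm --pt "0 0 -20" --pt "0 0 -30" --pt "0 0 -30" --pt "0 0 -30" --pt "0 0 -20" --twist '[0,0,0,0,0]' --grip '[1,1,1,1,1]'

```text
time_s: 36.32
position: [414.6, -310.8, 158.9]
tool_rot: [0.001, 0.992, -0.129, 0.001]
wrist_force: [0.5, -1.1, -1.2]
gripper_width: 21.0
gripper_force: 41.2
```

Request:
jog_arm --pt "-5.5 -39 0" --pt "-5.5 -39 0" --pt "-5.5 -39 0" --pt "-5.5 -39 0" --pt "-5.5 -39 0" --twist '[0,0,0,0,0]' --grip '[1,1,1,1,1]'

```text
time_s: 36.73
position: [436.8, -112.9, 156.0]
tool_rot: [0.0, 0.992, -0.129, 0.0]
wrist_force: [0.9, 0.3, -0.6]
gripper_width: 21.0
gripper_force: 41.2
```

Request:
jog_arm --pt "-5.5 -39 0" --pt "-5.5 -39 0" --pt "-5.5 -39 0" --pt "-5.5 -39 0" --pt "-5.5 -39 0" --twist '[0,0,0,0,0]' --grip '[1,1,1,1,1]'

```text
time_s: 37.15
position: [460.0, 82.6, 156.1]
tool_rot: [0.0, 0.992, -0.129, 0.0]
wrist_force: [0.8, -0.2, -0.5]
gripper_width: 20.6
gripper_force: 41.2
```

Request:
jog_arm --pt "-5.5 -39 0" --pt "-5.5 -39 0" --pt "-5.5 -39 0" --pt "-5.5 -39 0" --pt "-5.5 -39 0" --twist '[0,0,0,0,0]' --grip '[1,1,1,1,1]'

```text
time_s: 37.57
position: [483.5, 278.0, 155.9]
tool_rot: [0.0, 0.992, -0.129, 0.0]
wrist_force: [1.6, -0.2, -0.0]
gripper_width: 20.9
gripper_force: 41.2
```

Request:
jog_arm --pt "-5.5 -39 0" --pt "0 0 30" --pt "0 0 30" --pt "0 0 0" --pt "0 0 0" --twist '[0,-0.042,0,0,0]' --grip '[1,1,1,1,1]'

```text
time_s: 37.98
position: [486.9, 314.5, 94.4]
tool_rot: [0.001, 0.994, -0.108, -0.002]
wrist_force: [-0.3, -0.6, -0.0]
gripper_width: 21.2
gripper_force: 41.1
```

```bash
python3 chk.py -45,50
```

```text
crate [(326.7, 198.5, 35), (330.9, 258.3, 42), (304.5, 260.6, 42)]
38.0333 [488.2 315.2  96.2] 21.126502573755968 [-0.04  0.38 -0.69  1.78  0.27  1.08 -2.61]
(array([ 0.2, -1.3, 68.2]), np.float64(-0.002), np.float64(-0.217), np.float64(-2.61))
```

Request:
jog_arm --pt "0 -1 22" --pt "0 0 22" --pt "0 0 16" --pt "0 0 9" --pt "0 0 0" --twist '[0,0,0,0,0]' --grip '[1,1,1,1,1]'

```text
time_s: 38.45
position: [489.4, 316.3, 27.7]
tool_rot: [-0.0, 0.994, -0.109, 0.001]
wrist_force: [-0.1, -0.5, -0.1]
gripper_width: 21.0
gripper_force: 42.1
```

Request:
jog_arm --pt "0 0 0" --pt "0 0 0" --pt "0 0 0" --pt "0 0 0" --pt "0 0 0" --twist '[0,0,0,0,0]' --grip '[1,1,0.55,0.55,0.55]'

```text
time_s: 38.87
position: [488.6, 316.7, 27.4]
tool_rot: [-0.0, 0.994, -0.108, 0.0]
wrist_force: [-1.1, -0.9, 0.3]
gripper_width: 38.1
gripper_force: 0.0
```

Request:
jog_arm --pt "0 0 -15" --pt "0 0 -30" --pt "0 0 -30" --pt "0 0 -30" --pt "0 0 -25" --twist '[0,0,0,0,-0.1]' --grip '[0.55,0.55,0.55,0.55,1]'

```text
time_s: 39.28
position: [488.5, 317.0, 159.2]
tool_rot: [-0.0, 0.998, -0.058, 0.001]
wrist_force: [1.4, 0.5, -0.2]
gripper_width: 27.6
gripper_force: 0.0
```

Request:
jog_arm --pt "0 0 0" --pt "0 0 0" --pt "3.7 36.3 0" --pt "3.7 36.3 0" --pt "3.7 36.3 0" --twist '[-0.1,-0.083,0,0,0]' --grip '[1,1,1,1,1]'

```text
time_s: 39.7
position: [506.5, 208.1, 157.0]
tool_rot: [-0.0, 0.999, 0.035, 0.0]
wrist_force: [1.2, -0.9, -0.3]
gripper_width: -0.1
gripper_force: 0.0
```

Request:
jog_arm --pt "3.7 36.3 0" --pt "3.7 36.3 0" --pt "3.7 36.3 0" --pt "3.7 36.3 0" --pt "3.7 36.3 0" --twist '[0,0,0,0,0]' --grip '[1,1,1,1,1]'

```text
time_s: 40.12
position: [537.3, 27.1, 157.2]
tool_rot: [0.0, 0.999, 0.033, 0.0]
wrist_force: [1.0, 0.3, 0.8]
gripper_width: -0.1
gripper_force: 0.0
```

Request:
jog_arm --pt "3.7 36.3 0" --pt "0 0 20" --pt "0 0 0" --pt "0 0 0" --pt "0 0 0" --twist '[0,0,0,0,0]' --grip '[1,1,1,1,1]'

```text
time_s: 40.53
position: [543.4, -5.7, 137.4]
tool_rot: [-0.0, 0.999, 0.034, 0.0]
wrist_force: [0.9, 0.3, 0.3]
gripper_width: 0.4
gripper_force: 0.0
```

```bash
cat > con.py <<'E'
from plan import *
import sys
C=np.array([582,-4.7]);cy=.068
def cp(x,y=0): return C+np.array([np.cos(cy)*x-np.sin(cy)*y,np.sin(cy)*x+np.cos(cy)*y])
o=get_obs();print(o["time_s"],o["position"].round(1),o["gripper_width"],o["joint_pos"].round(2))
print(goal(*cp(float(sys.argv[1])),106,cy))
im=read_camera("top");a=crop(im,98,166,194,260,5);b=crop(read_camera("scene"),210,155,295,225,5)
q=np.zeros((600,800,3),np.uint8);q[:470,:480]=a;h,w=b.shape[:2];q=np.zeros((500,960,3),np.uint8);q[:470,:480]=a;q[:h,490:490+w]=b
cv2.imwrite("pics/"+sys.argv[2]+".png",cv2.resize(q,(800,417)))
E
python3 con.py -38 k1
```

```text
40.5333 [543.4  -5.7 137.4] 0.3641374727696015 [ 0.45  0.22 -0.54  1.83  0.12  1.12 -1.64]
(array([ 0.5,  1.7, 31.4]), np.float64(0.001), np.float64(0.069), np.float64(-1.64))
```

View pics/k1.png

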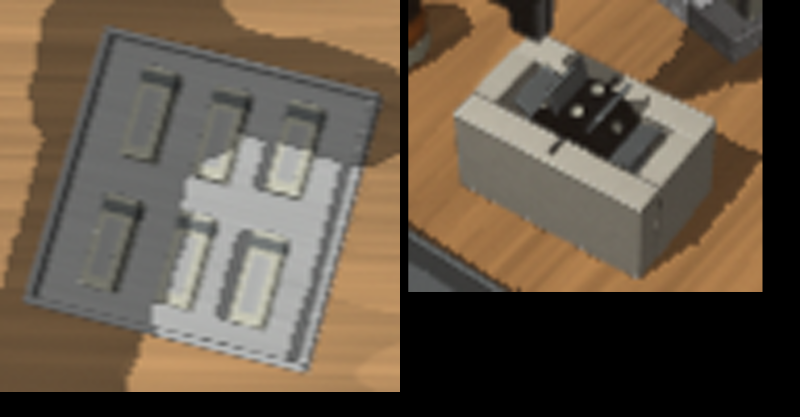

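Request:
jog_arm --pt "0 1.5 11" --pt "0 0 10" --pt "0 0 10" --pt "0 0 0" --pt "0 0 0" --twist '[0,0,0,0,0]' --grip '[1,1,1,1,1]'

```text
time_s: 41.05
position: [542.5, -8.5, 104.5]
tool_rot: [-0.0, 0.999, 0.034, -0.001]
wrist_force: [-0.7, 0.4, -0.8]
gripper_width: -0.0
gripper_force: 0.0
```

Request:
jog_arm --pt "8 0 0" --pt "8 0 0" --pt "8 0 0" --pt "8 0 0" --pt "8 0 0" --twist '[0,0,0,0,0]' --grip '[1,1,1,1,1]'

```text
time_s: 41.47
position: [583.3, -6.0, 105.2]
tool_rot: [0.0, 0.999, 0.033, -0.001]
wrist_force: [-4.0, -0.7, -1.9]
gripper_width: -0.1
gripper_force: 1.9
```

Request:
jog_arm --pt "0 0 0" --pt "0 0 0" --twist '[0,0]' --grip '[1,1]'

```text
time_s: 41.63
position: [584.7, -5.8, 105.7]
tool_rot: [-0.0, 0.999, 0.033, 0.001]
wrist_force: [-0.0, 0.1, 1.0]
gripper_width: 0.1
gripper_force: 0.0
```

Request:
jog_arm --pt "0 0 -30" --pt "-20 0 0" --pt "-20 0 0" --pt "0 0 0" --pt "0 0 0" --twist '[0,0,0,0,0]' --grip '[1,1,1,1,1]'

```text
time_s: 42.05
position: [543.8, -8.9, 136.5]
tool_rot: [0.001, 0.999, 0.033, 0.001]
wrist_force: [0.1, -0.4, -0.3]
gripper_width: -0.0
gripper_force: 0.0
```

```bash
python3 con.py -38 k2
```

```text
42.05 [543.8  -8.9 136.5] -0.028485595034628563 [ 0.45  0.22 -0.54  1.84  0.12  1.12 -1.64]
(array([ 0.3, -1.7, 30.5]), np.float64(-0.001), np.float64(0.067), np.float64(-1.64))
```

View pics/k2.png

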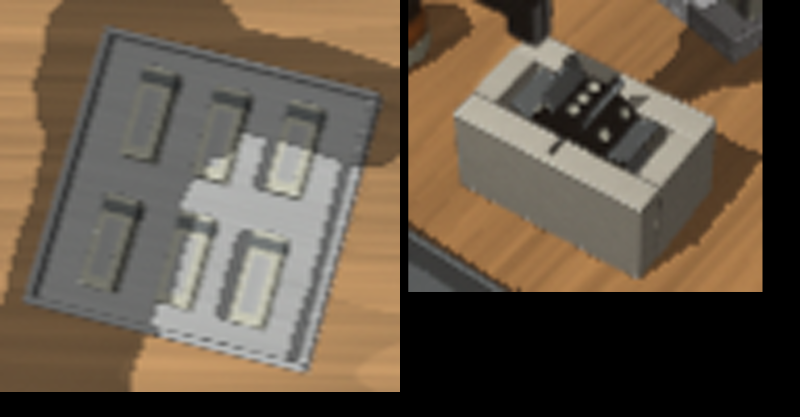

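Request:
jog_arm --pt "-1 -1 10" --pt "0 0 10" --pt "0 0 10" --pt "0 0 0" --pt "0 0 0" --twist '[0,0,0,0,0]' --grip '[1,1,1,1,1]'

```text
time_s: 42.57
position: [541.6, -7.6, 104.3]
tool_rot: [-0.0, 0.999, 0.034, -0.001]
wrist_force: [0.1, 0.3, 0.2]
gripper_width: 0.1
gripper_force: 0.0
```

Request:
jog_arm --pt "9 0 0" --pt "9 0 0" --pt "9 0 0" --pt "8 0 0" --pt "8 0 0" --twist '[0,0,0,0,0]' --grip '[1,1,1,1,1]'

```text
time_s: 42.98
position: [585.3, -4.9, 105.1]
tool_rot: [-0.0, 0.999, 0.033, -0.001]
wrist_force: [-4.6, 0.7, -1.0]
gripper_width: -0.1
gripper_force: 1.9
```

Request:
jog_arm --pt "0 0 0" --pt "0 0 0" --twist '[0,0]' --grip '[1,1]'

```text
time_s: 43.15
position: [586.8, -4.6, 105.9]
tool_rot: [-0.0, 0.999, 0.033, 0.001]
wrist_force: [-0.1, -0.2, 0.9]
gripper_width: 0.1
gripper_force: 0.0
```

Request:
jog_arm --pt "0 0 -30" --pt "-21 0 0" --pt "-22 0 0" --pt "0 0 0" --pt "0 0 0" --twist '[0,0,0,0,0]' --grip '[1,1,1,1,1]'

```text
time_s: 43.57
position: [542.8, -8.0, 136.7]
tool_rot: [0.001, 0.999, 0.033, 0.002]
wrist_force: [0.9, 0.2, -0.2]
gripper_width: 0.1
gripper_force: 0.0
```

Request:
jog_arm --pt "0 0 10" --pt "0 0 10" --pt "0 0 10" --pt "0 0 0" --pt "0 0 0" --twist '[0,0,0,0,0]' --grip '[1,1,1,1,1]'

```text
time_s: 43.98
position: [541.8, -7.5, 104.2]
tool_rot: [-0.0, 0.999, 0.034, -0.001]
wrist_force: [-0.4, 0.7, -0.2]
gripper_width: 0.2
gripper_force: 0.0
```

Request:
jog_arm --pt "9 0 0" --pt "9 0 0" --pt "9 0 0" --pt "8 0 0" --pt "8 0 0" --twist '[0,0,0,0,0]' --grip '[1,1,1,1,1]'

```text
time_s: 44.4
position: [585.2, -4.9, 105.0]
tool_rot: [-0.0, 0.999, 0.033, -0.001]
wrist_force: [-4.5, -0.1, -1.6]
gripper_width: -0.1
gripper_force: 1.9
```

Request:
jog_arm --pt "0 0 0" --pt "0 0 0" --twist '[0,0]' --grip '[1,1]'

```text
time_s: 44.57
position: [586.7, -4.6, 105.9]
tool_rot: [-0.0, 0.999, 0.033, 0.001]
wrist_force: [-0.5, -0.4, -0.8]
gripper_width: -0.3
gripper_force: 0.0
```

Request:
jog_arm --pt "0 0 -30" --pt "-21 0 0" --pt "-22 0 0" --pt "0 0 0" --pt "0 0 0" --twist '[0,0,0,0,0]' --grip '[1,1,1,1,1]'

```text
time_s: 44.98
position: [542.8, -8.0, 136.6]
tool_rot: [0.001, 0.999, 0.033, 0.001]
wrist_force: [0.6, 0.1, 0.1]
gripper_width: 0.2
gripper_force: 0.0
```

```bash
cat > proj.py <<'E'
from con import *
def proj(n,P):
    m=camera_model(n);c=(np.asarray(P)-m["position"])@rot(m["attitude"]);K=m["K"]
    return np.c_[K[0,0]*c[:,0]/-c[:,2]+K[0,2],-K[1,1]*c[:,1]/-c[:,2]+K[1,2]]
def wp(th,r,y):  # point on wheel
    p=cp(r*np.sin(th),y);return [p[0],p[1],55+r*np.cos(th)]
im=read_camera("scene");s=12;x0,y0,x1,y1=228,160,290,206
v=crop(im,x0,y0,x1,y1,s)
for k,col in((0,(0,255,0)),):
  for th in(-np.pi/8,np.pi/8):
    q=(proj("scene",[wp(th,48,-18),wp(th,48,18)])-[x0,y0]+.5)*s
    cv2.line(v,*[tuple(int(t) for t in z) for z in q],col,1)
  q=(proj("scene",[wp(0,32,-18),wp(0,32,18)])-[x0,y0]+.5)*s
  cv2.line(v,*[tuple(int(t) for t in z) for z in q],(0,0,255),1)
for a in(-36,36):
  p=cp(0,a);q=(proj("scene",[[*p,72]])[0]-[x0,y0]+.5)*s;cv2.circle(v,tuple(int(t) for t in q),4,(255,0,255),1)
cv2.imwrite("pics/"+sys.argv[3]+".png",v)
E
python3 proj.py -38 tmp k3
```

```text
44.9833 [542.8  -8.  136.6] 0.18952523077207098 [ 0.46  0.22 -0.54  1.84  0.12  1.12 -1.64]
(array([ 1.3, -0.7, 30.6]), np.float64(-0.001), np.float64(0.067), np.float64(-1.64))
```

View pics/k3.png

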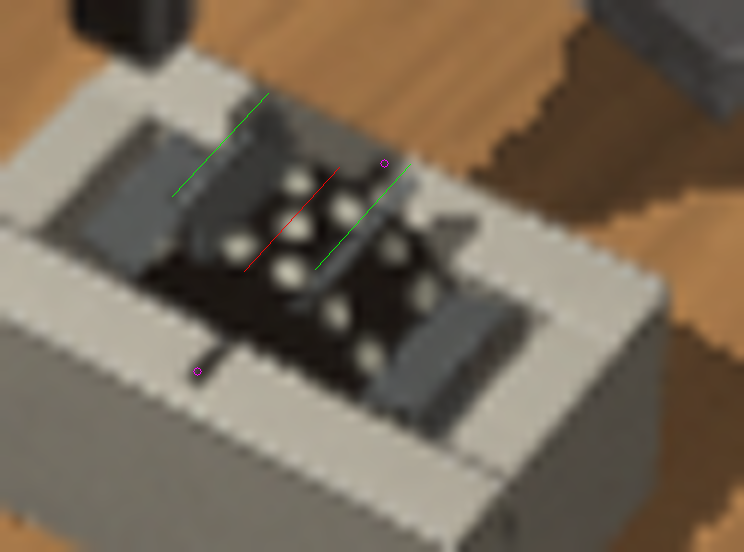

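Request:
jog_arm --pt "0 0 10" --pt "0 0 10" --pt "0 0 10" --pt "0 0 0" --pt "0 0 0" --twist '[0,0,0,0,0]' --grip '[1,1,1,1,1]'

```text
time_s: 45.55
position: [541.5, -7.6, 104.2]
tool_rot: [-0.0, 0.999, 0.034, -0.001]
wrist_force: [-0.5, -0.7, -0.7]
gripper_width: -0.1
gripper_force: 0.0
```

Request:
jog_arm --pt "9 0 0" --pt "9 0 0" --pt "9 0 0" --pt "8 0 0" --pt "7.4 0 0" --twist '[0,0,0,0,0]' --grip '[1,1,1,1,1]'

```text
time_s: 45.97
position: [584.7, -4.9, 105.1]
tool_rot: [-0.0, 0.999, 0.033, -0.001]
wrist_force: [-5.1, 0.0, -1.5]
gripper_width: 0.0
gripper_force: 1.9
```

Request:
jog_arm --pt "0 0 0" --pt "0 0 0" --twist '[0,0]' --grip '[1,1]'

```text
time_s: 46.13
position: [586.0, -4.7, 105.8]
tool_rot: [-0.0, 0.999, 0.033, 0.001]
wrist_force: [-0.7, 0.3, 0.5]
gripper_width: -0.1
gripper_force: 0.0
```

Request:
jog_arm --pt "0 0 -30" --pt "0 0 -30" --pt "-30 0 0" --pt "-30 0 0" --pt "-30 0 0" --twist '[0,0,0,0,0]' --grip '[1,1,1,1,1]'

```text
time_s: 46.55
position: [495.4, -10.6, 166.9]
tool_rot: [0.0, 0.999, 0.034, 0.002]
wrist_force: [-0.7, 0.3, 0.9]
gripper_width: -0.3
gripper_force: 0.0
```

```bash
python3 proj.py -38 tmp k4
```

```text
46.55 [495.4 -10.6 166.9] -0.3027161210316163 [ 0.5   0.07 -0.55  1.91  0.04  1.16 -1.57]
(array([48.5, -0.1, 61.1]), np.float64(-0.001), np.float64(0.067), np.float64(-1.57))
```

View pics/k4.png

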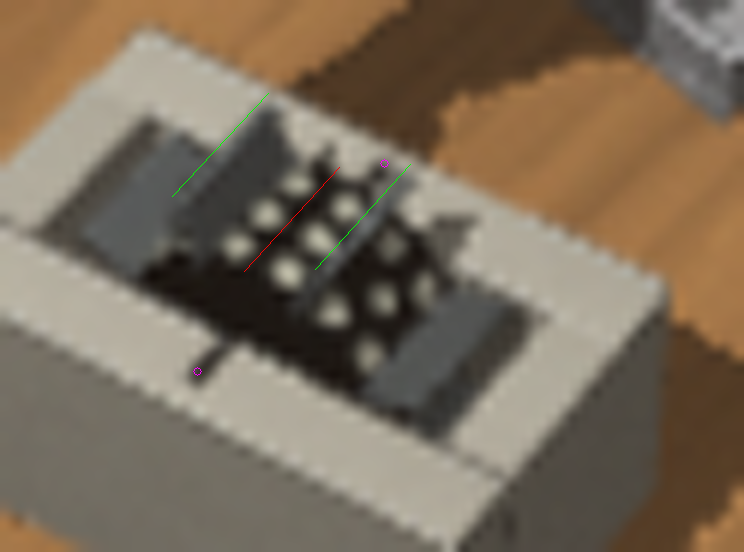

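```bash
python3 - <<'E'
from proj import proj
from plan import *
im=read_camera("top");g=im.astype(int);m=((g.min(2)>60)).astype(np.uint8)
# sticks are slightly warm (blue<red); report mean colours at slot centres and outside
for x in(45,-45):
  for y in(50,0,-50):
    row=[]
    for dx,dy in((0,0),(0,25),(46,0)):
      p=slot(x+dx*np.sign(x)*0.96,y+dy);u=proj("top",[[*p,27 if dx==dy==0 else 6]])[0].round().astype(int);row.append(im[u[1],u[0]].tolist())
    print(x,y,row)
from chk import chk
chk()
E
```

```text
46.7 [494.2 -11.4 166.5] -0.04890349368657438 [ 0.5   0.07 -0.55  1.92  0.04  1.16 -1.57]Traceback (most recent call last):
  File "<stdin>", line 1, in <module>
  File "proj.py", line 1, in <module>
    from con import *
  File "con.py", line 6, in <module>
    print(goal(*cp(float(sys.argv[1])),106,cy))
                         ~~~~~~~~^^^
IndexError: list index out of range
```

```bash
python3 - - - - <<'E'
from plan import *
from chk import chk
im=chk().astype(int)
w=np.zeros(im.shape[:2],np.uint8);cv2.fillPoly(w,[((np.array([(175,65),(520,150),(425,505),(60,415)])/6)+[98,166]).astype(np.int32)],1)
m=((im[:,:,2]-im[:,:,0]>8)&(w>0)).astype(np.uint8);m=cv2.morphologyEx(m,cv2.MORPH_CLOSE,np.ones((5,5)))
n,l,s,ce=cv2.connectedComponentsWithStats(m)
for i in range(1,n):
  if s[i,4]>15:
    p=px2w("top",ce[i],27)[0][:2]-tc;c,q=np.cos(ty),np.sin(ty);pts=px2w("top",np.argwhere(l==i)[:,::-1],27)[:,:2]
    e=np.linalg.eigh(np.cov(pts.T))[1][:,1];print(s[i,4],(p@[c,q]).round(1),(p@[-q,c]).round(1),"yaw err",round(np.degrees((np.arctan2(e[1],e[0])-ty+np.pi/2)%np.pi-np.pi/2),1))
E
```

```text
crate [(326.6, 198.6, 36), (330.9, 258.4, 43), (304.6, 260.5, 45)]
79 47.2 48.4 yaw err 2.7
80 39.7 -3.0 yaw err -3.1
93 45.5 -52.1 yaw err -0.2
78 -41.8 47.9 yaw err -2.5
192 -44.6 -2.3 yaw err -2.9
194 -44.5 -51.2 yaw err -0.0
```

```bash
python3 -c "
from cell import *
print(arm.sign_off())"
```

```text
the job is handed in; nothing more can be done
None
```

I laid all six long sticks flat in the tray, parallel to its sides, left the three short sticks in the crate, rolled the thumbwheel to 6 (about 2° past centre by the last picture), and handed the job in at about 47 s; no verdict came back.

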